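# Clamp the inspected vane segments in the wash carrier

## Task

Load all the vane segments standing on the bench into the lane of the wash carrier, upright and side by side with their broad faces together, and push them up as one closed row against the end stop. Then hold the ratchet lever and pump it, one tooth a stroke, until the sprung pad of the jaw is pressed in against the row (never shove the jaw itself), and lower the lid until it is shut. Leave the other things on the bench where they are.

Things in the scene. Friction and masses are not known exactly. Their poses are not given: they have to be found in the camera images.
- carrier: wash carrier, fixed: dark steel base plate, 8 mm thick, x = -40 to 100, y = -190 to 130 mm in its own frame. Origin on the bench under the lane's mid-width; x points away from the robot (small yaw), y along the lane to the end stop, z up. 'Carrier' coordinates below are in this frame, mm. Ratchet clamp at the -y end, barred lid hinged along the far (+x) side
- stop_face (a point): foot of the end stop's face, mid-lane, at carrier (0, 110, 8), axes as the carrier's. The stop is a grey block 64 mm wide, top at z = 60. The row stands from it towards -y: segment centres end 15, 45, 75, 105 mm from it
- lane_mid (a point): middle of the lane floor, at carrier (0, 18, 8). The lane runs along carrier y from -75 to 110, floor at z = 8, between two low rails with inner faces at x = -27 and 27, 5 mm thick, tops at z = 18. Segments stand in it with the 46 mm side across (x), the 30 mm side along the lane (y)
- jaw: clamp jaw on the lane, with the pad and a bar of pins (teeth, 14 mm apart, tops at z = 37) reaching 250 mm back from the origin through the housing. Origin on the lane floor under the pad's face (pad out): carrier (0, -75, 8) when fully back; starts 0 to 20 mm and can go 145 mm forward (+y). Pad 44 mm wide, jaw plate behind it up to z = 45. Friction of 16 N holds it
- pad (a joint): how far the jaw's sprung pad is pressed back into the jaw, m: 0 free, 0.018 bottomed, 0.6 N per mm. It rises once the advancing jaw bears on the row; when it bottoms, the lever meets a hard stop: 2 to 17 mm is a good clamp
- lever (a joint): angle of the upright ratchet lever, rad: -0.32 leaning to the lane (+y), 0 upright, 0.32 leaning away (-y); stays where left. The swing from -0.3 to 0.3 is the working stroke and drives the jaw one tooth (14 mm) towards the stop; the swing back clicks over the next tooth. Each swing needs at least 0.5 rad: use nearly the whole range. 6 to 12 N at the grip
- lever_grip (a point): middle of the lever's black grip: 22 x 22 mm, 65 mm long, top 32 mm above this point; pinch it from above across carrier x. 125 mm from the pivot, so at carrier y = -150 - 125 sin(angle), z = 89 + 125 cos(angle)
- lever_pivot (a point): pivot of the lever at carrier (0, -150, 89), turning about carrier x. Beside it two grey housing cheeks, 46 mm over both, 40 mm long, tops at z = 103
- lid (a joint): lid angle, rad: 0 shut (level), grows as it opens, stop at 1.75; starts near upright. A stiff hinge (0.32 N m) keeps the lid at any angle, so it has to be brought all the way down
- lid_handle (a point): middle of the lid's black handle bar: round, 12 mm thick, 106 mm long along carrier y, held 40 mm beyond the lid's front bar on two arms 100 mm apart. At carrier x = 85 - 160 cos(angle), y = 30, z = 66 + 160 sin(angle)
- lid_hinge (a point): middle of the lid's hinge line, at carrier (85, 30, 66), the line along carrier y. The lid is 162 mm wide (y) and about 120 mm deep without the handle, steel bars 6 mm thick
- vane1: vane segment, one of the two to four alike (absent ones read None): bare metal block 46 x 30 x 40 mm (its x, y, z): two flat shrouds, top and bottom, with four thin vanes between; 0.13 kg; two dark bolt holes in the top. Origin at the centre of its underside, z up. Stands loose on the bench at the robot's side of the carrier
- vane2: vane segment, one of the two to four alike (absent ones read None): bare metal block 46 x 30 x 40 mm (its x, y, z): two flat shrouds, top and bottom, with four thin vanes between; 0.13 kg; two dark bolt holes in the top. Origin at the centre of its underside, z up. Stands loose on the bench at the robot's side of the carrier
- vane3: vane segment, one of the two to four alike (absent ones read None): bare metal block 46 x 30 x 40 mm (its x, y, z): two flat shrouds, top and bottom, with four thin vanes between; 0.13 kg; two dark bolt holes in the top. Origin at the centre of its underside, z up. Stands loose on the bench at the robot's side of the carrier
- vane4: vane segment, one of the two to four alike (absent ones read None): bare metal block 46 x 30 x 40 mm (its x, y, z): two flat shrouds, top and bottom, with four thin vanes between; 0.13 kg; two dark bolt holes in the top. Origin at the centre of its underside, z up. Stands loose on the bench at the robot's side of the carrier
- ring_gauge: bystander: plain steel ring 44 mm across, 16 mm high, loose on the bench; origin under its centre
- magnet_puck: bystander: grey plastic puck 36 mm across, 22 mm high, loose; origin under its centre
- ramp_fixture: bystander: metal ramp block with rows of holes, 110 x 50 mm and about 65 mm high, loose; origin under its centre
- uv_lamp: bystander: black hand lamp 72 mm across and 150 mm high standing on its head, loose; origin under its centre
- spray_can: bystander: can 52 mm across, 160 mm high, loose; origin under its centre
- dev_jar: bystander: lidded jar 64 mm across, 75 mm high, loose; origin under its centre
There are look-alikes about, which are no part of the job. Leave any green or pink look-alike of the vane2 alone. What is shaped like the vane1 but brown is not meant.

How it is judged:
On the way, in this order (a step that is already met when the one before it is completed fails the run):
1. all segments stand in the lane as one closed row against the end stop, the pad still free ((y of vane1 in the frame of stop_face between -0.022 and -0.011 m or y of vane1 in the frame of stop_face between -0.052 and -0.041 m or y of vane1 in the frame of stop_face between -0.082 and -0.071 m or y of vane1 in the frame of stop_face between -0.112 and -0.101 m) and x of vane1 in the frame of stop_face between -0.008 and 0.008 m and z of vane1 in the frame of stop_face between -0.005 and 0.005 m and angle between each of vane1, vane2, vane3, vane4's own z axis and vertical below 0.1 rad and angle between the y axis of each of vane1, vane2, vane3, vane4 and the y axis of stop_face, either way round below 0.2 rad and (y of vane2 in the frame of stop_face between -0.022 and -0.011 m or y of vane2 in the frame of stop_face between -0.052 and -0.041 m or y of vane2 in the frame of stop_face between -0.082 and -0.071 m or y of vane2 in the frame of stop_face between -0.112 and -0.101 m) and x of vane2 in the frame of stop_face between -0.008 and 0.008 m and z of vane2 in the frame of stop_face between -0.005 and 0.005 m and (y of vane3 in the frame of stop_face between -0.022 and -0.011 m or y of vane3 in the frame of stop_face between -0.052 and -0.041 m or y of vane3 in the frame of stop_face between -0.082 and -0.071 m or y of vane3 in the frame of stop_face between -0.112 and -0.101 m) and x of vane3 in the frame of stop_face between -0.008 and 0.008 m and z of vane3 in the frame of stop_face between -0.005 and 0.005 m and (y of vane4 in the frame of stop_face between -0.022 and -0.011 m or y of vane4 in the frame of stop_face between -0.052 and -0.041 m or y of vane4 in the frame of stop_face between -0.082 and -0.071 m or y of vane4 in the frame of stop_face between -0.112 and -0.101 m) and x of vane4 in the frame of stop_face between -0.008 and 0.008 m and z of vane4 in the frame of stop_face between -0.005 and 0.005 m and (y of vane1 in the frame of stop_face between -0.022 and -0.011 m or y of vane2 in the frame of stop_face between -0.022 and -0.011 m or y of vane3 in the frame of stop_face between -0.022 and -0.011 m or y of vane4 in the frame of stop_face between -0.022 and -0.011 m) and (y of vane1 in the frame of stop_face between -0.052 and -0.041 m or y of vane2 in the frame of stop_face between -0.052 and -0.041 m or y of vane3 in the frame of stop_face between -0.052 and -0.041 m or y of vane4 in the frame of stop_face between -0.052 and -0.041 m) and (y of each of vane1, vane2, vane3, vane4 in the frame of stop_face above -0.09 m or y of vane1 in the frame of stop_face between -0.082 and -0.071 m or y of vane2 in the frame of stop_face between -0.082 and -0.071 m or y of vane3 in the frame of stop_face between -0.082 and -0.071 m or y of vane4 in the frame of stop_face between -0.082 and -0.071 m) and linear speed of each of vane1, vane2, vane3, vane4 below 0.02 m/s and value of joint pad below 0.001 m), for 0.2 s.
2. the ratchet has been pumped until the pad is pressed in at least 2 mm by the closed row ((y of vane1 in the frame of stop_face between -0.022 and -0.011 m or y of vane1 in the frame of stop_face between -0.052 and -0.041 m or y of vane1 in the frame of stop_face between -0.082 and -0.071 m or y of vane1 in the frame of stop_face between -0.112 and -0.101 m) and x of vane1 in the frame of stop_face between -0.008 and 0.008 m and z of vane1 in the frame of stop_face between -0.005 and 0.005 m and angle between each of vane1, vane2, vane3, vane4's own z axis and vertical below 0.1 rad and angle between the y axis of each of vane1, vane2, vane3, vane4 and the y axis of stop_face, either way round below 0.2 rad and (y of vane2 in the frame of stop_face between -0.022 and -0.011 m or y of vane2 in the frame of stop_face between -0.052 and -0.041 m or y of vane2 in the frame of stop_face between -0.082 and -0.071 m or y of vane2 in the frame of stop_face between -0.112 and -0.101 m) and x of vane2 in the frame of stop_face between -0.008 and 0.008 m and z of vane2 in the frame of stop_face between -0.005 and 0.005 m and (y of vane3 in the frame of stop_face between -0.022 and -0.011 m or y of vane3 in the frame of stop_face between -0.052 and -0.041 m or y of vane3 in the frame of stop_face between -0.082 and -0.071 m or y of vane3 in the frame of stop_face between -0.112 and -0.101 m) and x of vane3 in the frame of stop_face between -0.008 and 0.008 m and z of vane3 in the frame of stop_face between -0.005 and 0.005 m and (y of vane4 in the frame of stop_face between -0.022 and -0.011 m or y of vane4 in the frame of stop_face between -0.052 and -0.041 m or y of vane4 in the frame of stop_face between -0.082 and -0.071 m or y of vane4 in the frame of stop_face between -0.112 and -0.101 m) and x of vane4 in the frame of stop_face between -0.008 and 0.008 m and z of vane4 in the frame of stop_face between -0.005 and 0.005 m and (y of vane1 in the frame of stop_face between -0.022 and -0.011 m or y of vane2 in the frame of stop_face between -0.022 and -0.011 m or y of vane3 in the frame of stop_face between -0.022 and -0.011 m or y of vane4 in the frame of stop_face between -0.022 and -0.011 m) and (y of vane1 in the frame of stop_face between -0.052 and -0.041 m or y of vane2 in the frame of stop_face between -0.052 and -0.041 m or y of vane3 in the frame of stop_face between -0.052 and -0.041 m or y of vane4 in the frame of stop_face between -0.052 and -0.041 m) and (y of each of vane1, vane2, vane3, vane4 in the frame of stop_face above -0.09 m or y of vane1 in the frame of stop_face between -0.082 and -0.071 m or y of vane2 in the frame of stop_face between -0.082 and -0.071 m or y of vane3 in the frame of stop_face between -0.082 and -0.071 m or y of vane4 in the frame of stop_face between -0.082 and -0.071 m) and value of joint pad above 0.002 m), for 0.2 s.
3. the lid is shut over the clamped row (all of step 2 and value of joint lid below 0.05 rad), for 0.2 s.
At the end, for the whole second after the job is handed in: every segment present stands upright in the lane, square to within 0.2 rad, in one closed row against the end stop (each centre within 7 mm short of its close-packed place), the jaw's pad is pressed in by at least 2 mm, the lid is shut to within 0.05 rad, and all is at rest (all of step 3 and linear speed of each of vane1, vane2, vane3, vane4 below 0.02 m/s and velocity of joint lid below 0.05 rad/s); the robot touches nothing.
It fails at once if the robot pushes on the jaw itself (over 4 N) instead of using the lever (contact force between any of the fingers, the arm and jaw above 4 N).
It fails at once if a bystander is shifted by more than 3 cm or knocked over (distance of any of ring_gauge, magnet_puck, ramp_fixture, uv_lamp, spray_can, dev_jar from where it was at the start of the episode above 0.03 m).
Of vane1, vane2, vane3, vane4 only 2 to 4 are there at a start; the rules pass over those that are not, and their reading is None.
At some moment in a run one of vane1, vane2, vane3, vane4 may be knocked a few centimetres aside while the robot is not near it.
Once in a run the grip may slacken for a moment while it holds something.
It also fails if it takes over 208 s, if anything falls off the work surface, if the arm or the gripper's body presses on something with over 40 N, if the wrist force passes 120 N, or if a joint passes its speed limit or range.

## Robot

A 6-joint arm with a two-finger parallel gripper is mounted at the origin on the work surface. World frame = base frame: x ahead of the robot, y to its left, z up, the work surface at z = 0. Lengths are in m, angles in rad, forces in N, time in s.
With the tool pointing down it reaches from about 0.425 to 0.95 m from the base axis. Payload 3.5 kg.
Tool frame: the origin (TCP) lies midway between the tips of the shut fingers; the grasp point (between the pads) lies ctrl.grasp_offset behind it (ctrl.grasp_offset is the distance from the TCP to the grasp point, in m); x points along the fingers, y is the direction in which the jaws open and shut, and the axes are right-handed (so a half turn about x gives the same grasp; the last joint's range is limited). The gripper opens to 85 mm and grips with 20 to 120 N. Pads are 22 mm wide; open, the fingers measure 114 mm over their backs; the gripper's body (76 mm by 85 mm) begins 54 mm behind the grasp point. The pads swing forward as they close: fully open they stand 13 mm farther back than shut.
Start: joints at [1.159, 0.286, 1.577, -0, 1.279, -0.15], TCP at [0.175, 0.652, 0.231] pointing down, gripper open.
Joint ranges: [-2.77, 2.77], [-0.9, 2.22], [0.21, 2.48], [-1.53, 4.67], [0.24, 2.81], [-2.84, 2.84]. Speed limits (rad/s): [2.79, 2.79, 3.14, 3.14, 3.14, 3.14].

## Interface

Orientations are given as a unit quaternion [x, y, z, w].
In Python, from plant import readout, read_camera, sign_off, ctrl gives the robot as it stands.
- The arm moves only by the tool drive_tool, never from a script. Its argument "steps" is a list of rows, each a list of 5 numbers: the shift along the tool's x, y, z in cm, then the turn about the tool's x in degrees, then the opening, from 0 (shut) to 1 (fully open). A call has 1 to 10 rows; each row shifts and turns the commanded pose from where the row before left it, along the tool's axes as they then stand; what a row does not reach is not made up. A row lasts 1/10 s, in which the tool goes at most 50 mm and 8.59 degrees, less where a joint would pass 70% of its speed; a pose out of reach is approached as far as the arm can. A call is refused whole if a number of a shift passes 5 or a number of a turn 8.59, either way. A call with a gripper value outside its range is refused whole. The fingers move at their own pace and stop on an object; "force" is the grip in N (left out, the last holds). Time passes only in rows, so rows that do not move let the fingers close. It gives the time, the measured TCP pose, the force and the opening at its end, in the units of the state.
- readout.get_state(): the state, without advancing time (a new reading comes with each control period).
- read_camera(name): name is "side" or "top" or "wrist"; returns a dict with "frame" (384x512x3 uint8, red, green, blue), "vertical_fov" (degrees; the focal length in pixels is half the picture's height over the tangent of half this angle, whatever the lens; pixels are square), "cx", "cy" (the principal point, pixels), "eye" and "orientation" of the camera in the world. Camera axes: x right, y up, looking along -z (the intrinsics and any distortion apply to the point x, -y, -z); pixel columns grow to the right and rows downward; lengths in m; the calibration is good to about 2 mm. A picture is of the moment at which its call begins. There is no depth.
- sign_off(): hands the job in, once; it reports no verdict.
The state is a dict: "time": time; "qpos": joint angles; "dq": joint speeds; "joint_efforts": joint torques, N m; "eef_pos": TCP position; "tcp_rot": TCP orientation; "contact_force": force on the tool from outside, world axes, zero at the start; "wrist_torque": the same for the moment, N m; "opening": opening from 0.0 (shut) to 1.0 (fully open).
Only numpy, scipy, OpenCV 4.12 (cv2) and the standard library are available. Lean on these libraries where they do the work, as an engineer would, in place of code of your own. Each camera call takes 0.05 s, during which the arm holds its last target. There are 200 camera calls.

## Working session

There is one attempt and no reset: what is moved stays moved. The work goes in short steps, Python scripts to look and compute and a tool call to move; the robot and the scene stay as the last step left them, time stands still between calls to the robot, and variables do not carry over. Pictures are saved under pics/ and viewed, about 12 in all and at most 16, crops included, and the job is handed in when it is done.

Besides the shell and the picture viewer there is one more tool, called after "Call:" by a JSON object that holds its "api" and its "payload", one argument or row to a line. drive_tool: Moves the arm, as the interface text tells. Its arguments: {"type":"object","properties":{"steps":{"type":"array","items":{"type":"array","items":{"type":"number"}}},"force":{"type":"number"}},"required":["steps"]}

```bash
ls; mkdir -p pics
cat > h.py <<'E'
import numpy as np, cv2
from scipy.spatial.transform import Rotation as R
from plant import readout, read_camera, sign_off, ctrl
def snap(n,f):
    c=read_camera(n); cv2.imwrite(f'pics/{f}.png',c['frame'][:,:,::-1]); np.save(f'pics/{f}.npy',{k:v for k,v in c.items()},allow_pickle=True); return c
def load(f): return np.load(f'pics/{f}.npy',allow_pickle=True).item()
def crop(f,x0,y0,x1,y1,s,o):
    im=load(f)['frame'][y0:y1,x0:x1,::-1]; cv2.imwrite(f'pics/{o}.png',cv2.resize(im,None,fx=s,fy=s,interpolation=cv2.INTER_CUBIC))
def fl(c): return c['frame'].shape[0]/2/np.tan(np.radians(c['vertical_fov'])/2)
def ray(c,u,v):
    d=np.array([(u-c['cx'])/fl(c),-(v-c['cy'])/fl(c),-1]); return R.from_quat(c['orientation']).apply(d)
def atz(c,u,v,z):
    d=ray(c,u,v); e=np.array(c['eye']); return e+d*(z-e[2])/d[2]
def proj(c,p):
    q=R.from_quat(c['orientation']).inv().apply(np.array(p)-c['eye']); return np.array([c['cx']-fl(c)*q[...,0]/q[...,2], c['cy']+fl(c)*q[...,1]/q[...,2]]).T
E
python3 - <<'E'
from h import *
for n in ['top','side']:
    c=snap(n,n+'0'); print(n,{k:v for k,v in c.items() if k!='frame'})
print(readout.get_state(),ctrl.grasp_offset)
E
python3 -c "
import cv2
for n in ['top','side']:
    cv2.imwrite(f'pics/{n}0b.png',cv2.resize(cv2.imread(f'pics/{n}0.png'),(800,600),interpolation=cv2.INTER_CUBIC))"
```

```text
pics
top {'vertical_fov': 56.82687433381852, 'cx': 260.8974071240827, 'cy': 195.82173018540087, 'eye': array([ 0.40637693, -0.02724984,  1.07910274]), 'orientation': array([-0.0370808 ,  0.02893309,  0.71373978, -0.69883003])}
side {'vertical_fov': 49.29707904180549, 'cx': 250.6552175603057, 'cy': 186.59615199678154, 'eye': array([ 0.09681894, -0.89268771,  0.76581894]), 'orientation': array([ 0.4700903 , -0.09707981, -0.19580711,  0.85513169])}
{'time': 0.1, 'qpos': array([ 1.15899918e+00,  2.87099988e-01,  1.57805751e+00,  1.47156204e-05,
        1.27859268e+00, -1.50019801e-01]), 'dq': array([ 0.00087838, -0.00287702, -0.00398225, -0.00177211,  0.00118905,
       -0.00010349]), 'joint_efforts': array([ 9.65712134e-04, -4.07294691e+01, -2.93699795e+01, -1.96923620e-04,
        3.44667656e-03, -2.51992526e-05]), 'eef_pos': array([0.17442548, 0.65145049, 0.23005565]), 'tcp_rot': array([ 0.09155815,  0.70127405, -0.09302119,  0.70084154]), 'contact_force': array([-0.42686314,  0.33886348, -0.68184856]), 'wrist_torque': array([0.04577495, 0.02530501, 0.00529528]), 'opening': 1.0001395660027435} 0.0187
```

View pics/top0b.png

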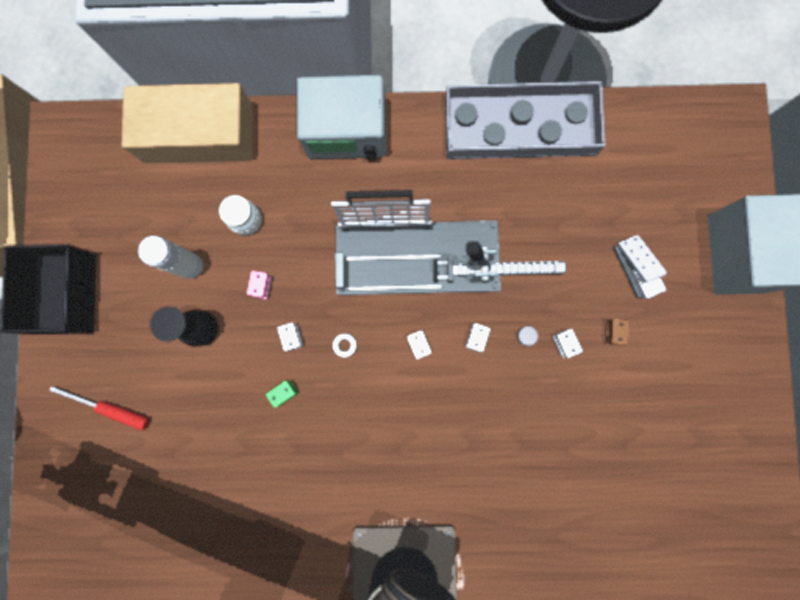

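View pics/side0b.png

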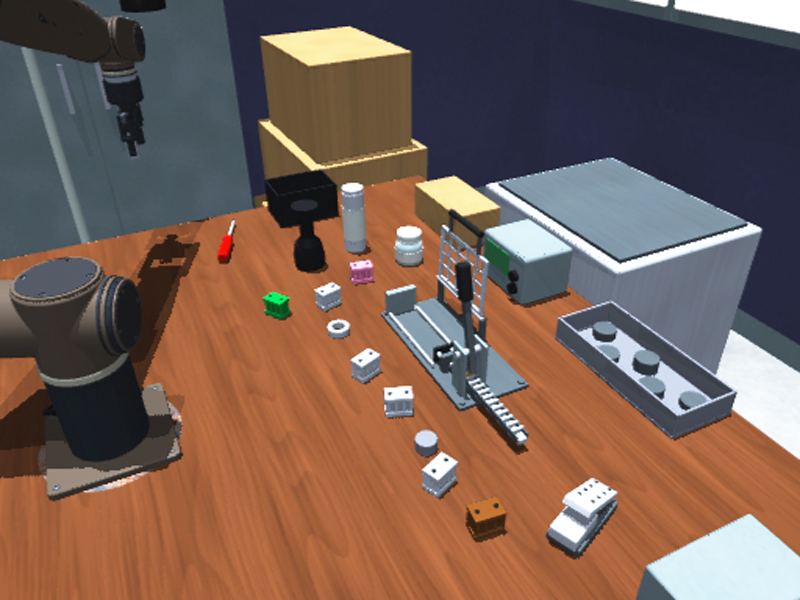

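The top view shows four bare segments, at about (290,337), (419,345), (478,338) and (568,343) in the 800x600 view. The carrier is centred at about (420,260). Next I'll enlarge a crop to measure from.

Run:
```python
from h import *
crop('top0',170,115,435,235,3,'c1')
c=load('top0')
im=c['frame'].astype(int); 
m=((im.min(2)>185)&(im.max(2)-im.min(2)<25)).astype(np.uint8); m[:200]=0; m[235:]=0
n,l,s,cen=cv2.connectedComponentsWithStats(m)
for i in range(1,n):
    if s[i,4]>40:
        pts=np.argwhere(l==i)[:,::-1].astype(np.float32); r=cv2.minAreaRect(pts)
        print(s[i],cen[i].round(1),np.round(r[1],1),round(r[2],1),atz(c,*cen[i],.04).round(4))
```

```text
[178 207  14  18 175] [184.2 215.2] [16.3 10.8] 73.3 [0.4515 0.2098 0.04  ]
[299 207  15  18 178] [305.8 215.7] [10.8 16.1] 18.4 [ 0.4428 -0.1463  0.04  ]
[333 209  11  12  97] [337.8 214.5] [10.6  9.9] 45.0 [ 0.4443 -0.2395  0.04  ]
[357 211  16  18 176] [364.3 219.4] [16.1 10.7] 63.4 [ 0.4283 -0.316   0.04  ]
[261 212  15  18 175] [267.8 220.2] [16.2 10.8] 66.8 [ 0.4318 -0.0349  0.04  ]
[213 214  15  15 131] [219.9 220.7] [14. 14.] 90.0 [0.4334 0.1051 0.04  ]
```

View pics/c1.png

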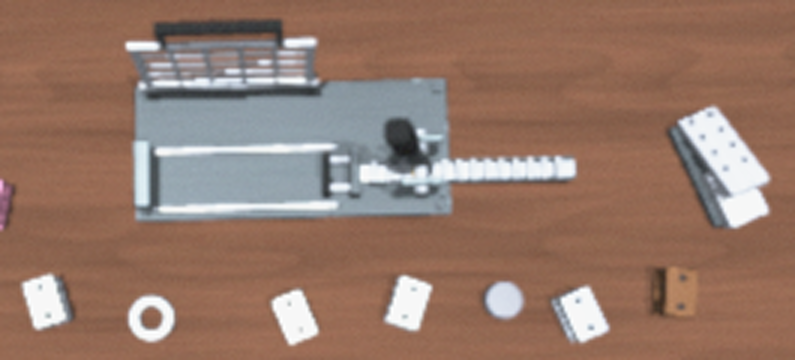

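```bash
cat >> h.py <<'E'
def fitcar(c,uv,P):
    from scipy.optimize import least_squares
    P=np.array(P)/1000.
    f=lambda a:(proj(c,np.c_[np.cos(a[2])*P[:,0]-np.sin(a[2])*P[:,1]+a[0],np.sin(a[2])*P[:,0]+np.cos(a[2])*P[:,1]+a[1],P[:,2]])-uv).ravel()
    s=least_squares(f,[.57,0,0]); return s.x,s.fun.reshape(-1,2)
E
python3 - <<'E'
from h import *
c=load('top0')
uv=np.array([(136,218),(451,214),(446,80),(135,86),(336,147),(336,206),(150,142),(150,208)])
uv=uv/3+[170,115]-.33
P=[(-40,130,8),(-40,-190,8),(100,-190,8),(100,130,8),(29.5,-75,18),(-29.5,-75,18),(32,110,60),(-32,110,60)]
a,r=fitcar(c,uv,P); print(a.round(4),r.round(1).tolist())
g=readout.get_state(); print(np.degrees(R.from_quat(g['tcp_rot']).as_euler('ZYX')), R.from_quat(g['tcp_rot']).as_matrix().round(2))
E
```

```text
[ 0.5723 -0.0064 -0.0023] [[-0.1, 1.0], [0.2, 0.3], [0.3, -0.3], [-0.1, -0.1], [0.2, 0.2], [0.7, -0.1], [-0.6, -0.3], [-0.5, -0.6]]
[-113.96846174   89.87638077  -98.96948077] [[-0.    0.26  0.97]
 [-0.    0.97 -0.26]
 [-1.   -0.   -0.  ]]
```

```bash
cat >> h.py <<'E'
CAR=np.array([.5723,-.0064,-.0023])
def car(x,y,z=0):
    k=CAR[2]; return np.array([CAR[0]+np.cos(k)*x/1e3-np.sin(k)*y/1e3, CAR[1]+np.sin(k)*x/1e3+np.cos(k)*y/1e3, z/1e3])
def tocar(p):
    d=np.array(p[:2])-CAR[:2];k=CAR[2]; return np.array([np.cos(k)*d[0]+np.sin(k)*d[1],-np.sin(k)*d[0]+np.cos(k)*d[1],p[2]])*1000
def tq(q):
    m=R.from_quat(q).as_matrix(); return np.degrees(np.arctan2(m[1,1],m[0,1]))
def plan(wps,p=None,t=None):
    "waypoints (x,y,z,t_deg[,rows]) -> rows in tool axes"
    g=readout.get_state()
    p=g['eef_pos'] if p is None else np.array(p); t=tq(g['tcp_rot']) if t is None else t
    print('from',p.round(4),round(t,1))
    for w in wps:
        d=np.array(w[:3])-p; dt=(w[3]-t); n=max(int(np.ceil(np.linalg.norm(d)/.045)),int(np.ceil(abs(dt)/8.3)),1)
        if len(w)>4:n=w[4]
        out=[]
        for i in range(n):
            a=np.radians(t+dt*i/n); s=d/n*100
            out.append([round(-s[2],2),round(s[0]*np.cos(a)+s[1]*np.sin(a),2),round(s[0]*np.sin(a)-s[1]*np.cos(a),2),round(-dt/n,2)])
        print('->',np.round(w,3)); [print('  ',o) for o in out]; p=np.array(w[:3]);t=w[3]
E
python3 - <<'E'
from h import *
c=load('top0')
segs=[]
for (u,v),ang in zip([(184.2,215.2),(267.8,220.2),(305.8,215.7),(364.3,219.4)],[73.3,66.8,108.4,63.4]):
    d=5*np.array([np.cos(np.radians(ang)),np.sin(np.radians(ang))])
    a=atz(c,u-d[0],v-d[1],.04);b=atz(c,u+d[0],v+d[1],.04); w=a-b
    print(a[:2].__add__(b[:2])/2, np.degrees(np.arctan2(w[1],w[0])))
plan([(.4515,.2098,.12,14.5)])
E
```

```text
[0.45164054 0.20989834] 16.631234361056965
[ 0.43189453 -0.03495187] 21.972649279436258
[ 0.44269577 -0.14621208] -20.172981708171832
[ 0.42836439 -0.31591969] 24.128364527482773
from [0.1744 0.6515 0.2301] 75.0
-> [ 0.452  0.21   0.12  14.5  ]
   [np.float64(0.92), np.float64(-2.96), np.float64(3.18), np.float64(5.04)]
   [np.float64(0.92), np.float64(-2.67), np.float64(3.43), np.float64(5.04)]
   [np.float64(0.92), np.float64(-2.35), np.float64(3.65), np.float64(5.04)]
   [np.float64(0.92), np.float64(-2.02), np.float64(3.84), np.float64(5.04)]
   [np.float64(0.92), np.float64(-1.68), np.float64(4.01), np.float64(5.04)]
   [np.float64(0.92), np.float64(-1.32), np.float64(4.14), np.float64(5.04)]
   [np.float64(0.92), np.float64(-0.95), np.float64(4.24), np.float64(5.04)]
   [np.float64(0.92), np.float64(-0.58), np.float64(4.31), np.float64(5.04)]
   [np.float64(0.92), np.float64(-0.19), np.float64(4.34), np.float64(5.04)]
   [np.float64(0.92), np.float64(0.19), np.float64(4.34), np.float64(5.04)]
   [np.float64(0.92), np.float64(0.57), np.float64(4.31), np.float64(5.04)]
   [np.float64(0.92), np.float64(0.94), np.float64(4.24), np.float64(5.04)]
```

Call:
{"api": "drive_tool", "payload": {
  "steps": [
    [0,-3.0,3.2,5,1],
    [0,-2.7,3.4,5,1],
    [0,-2.35,3.65,5,1],
    [0,-2.0,3.85,5,1],
    [0,-1.7,4.0,5,1],
    [0,-1.3,4.15,5,1],
    [0,-0.95,4.25,5,1],
    [0,-0.6,4.3,5,1],
    [0,-0.2,4.35,5,1],
    [0,0.2,4.35,5,1]
  ]
}}

```text
time: 1.1
eef_pos: [0.407, 0.2822, 0.231]
tcp_rot: [0.381, 0.596, -0.381, 0.596]
contact_force: [0.6, -0.2, -0.6]
opening: 1.003
```

Call:
{"api": "drive_tool", "payload": {
  "steps": [
    [0,0.57,4.3,5,1],
    [0,0.95,4.25,3.5,1],
    [4,0,0,0,1],
    [4,0,0,0,1],
    [2,0,0,0,1],
    [0,0,0,0,1],
    [0,0,0,0,1]
  ]
}}

```text
time: 1.8
eef_pos: [0.4535, 0.2107, 0.1315]
tcp_rot: [0.423, 0.567, -0.423, 0.566]
contact_force: [0.3, -0.4, 0.7]
opening: 0.999
```

Run:
```python
from h import *
c=snap('wrist','w0'); print({k:v for k,v in c.items() if k!='frame'})
g=readout.get_state(); print(g['time'],g['eef_pos'],tq(g['tcp_rot']),g['qpos'])
m=[.4515,.2098,.0]
for dx,dy in [(23,15),(23,-15),(-23,-15),(-23,15)]:
    a=np.radians(16.6); print(proj(c,np.array([.4516+(dx*np.cos(a)-dy*np.sin(a))/1e3,.2098+(dx*np.sin(a)+dy*np.cos(a))/1e3,.04])).round())
```

```text
{'vertical_fov': 64.00938846560632, 'cx': 249.56648525118555, 'cy': 187.02943963971535, 'eye': array([0.43053401, 0.28556795, 0.27518173]), 'orientation': array([-0.15525328, -0.02280352,  0.14167055,  0.9773975 ])}
1.85 [0.45428368 0.21097262 0.13263157] 16.512275035127573 [ 2.31938933e-01  6.55772313e-03  2.08222271e+00 -2.73570011e-06
  1.05076637e+00 -5.62531566e-02]
[277. 171.]
[276. 207.]
[220. 207.]
[219. 171.]
```

View pics/w0.png

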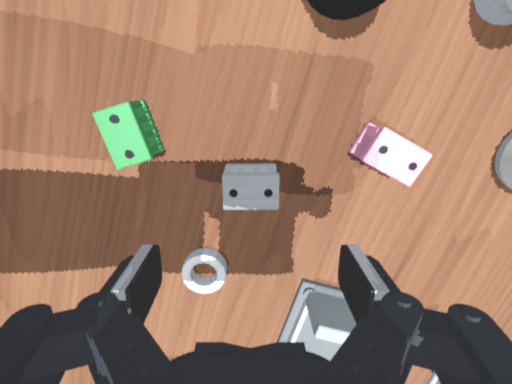

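The wrist view shows the segment's top face spanning columns 222–279 and rows 173–210. That is within 2–3 px (about 2 mm) of the prediction, so I'll go down and grip.

Call:
{"api": "drive_tool", "payload": {
  "steps": [
    [4,-0.2,0.15,0,1],
    [4,0,0,0,1],
    [2,0,0,0,1],
    [2.1,0,0,0,1],
    [0,0,0,0,1],
    [0,0,0,0,1]
  ]
}}

```text
time: 2.45
eef_pos: [0.4533, 0.2091, 0.0119]
tcp_rot: [0.424, 0.566, -0.422, 0.567]
contact_force: [0.1, 0.4, 0.1]
opening: 0.997
```

Call:
{"api": "drive_tool", "payload": {
  "steps": [
    [0,0,0,0,0.3],
    [0,0,0,0,0.3],
    [0,0,0,0,0.3],
    [0,0,0,0,0.3],
    [0,0,0,0,0.3],
    [0,0,0,0,0.3]
  ],
  "force": 50
}}

```text
time: 3.05
eef_pos: [0.4535, 0.209, 0.012]
tcp_rot: [0.424, 0.566, -0.422, 0.567]
contact_force: [0.3, 0.6, 5.7]
opening: 0.522
```

Run:
```python
from h import *
g=readout.get_state(); print(g['time'],g['eef_pos'],tq(g['tcp_rot']),g['opening'],g['contact_force'])
p=g['eef_pos'];t=tq(g['tcp_rot'])
print(car(0,90,0))
plan([(p[0],p[1],.12,t),(*car(0,88,120)[:2],.12,0)])
```

```text
3.05 [0.45350203 0.20904672 0.01200097] 16.50077619932333 0.5221020735997054 [0.26454667 0.55763636 5.66106971]
[0.572507   0.08359976 0.        ]
from [0.4535 0.209  0.012 ] 16.5
-> [ 0.454  0.209  0.12  16.501]
   [np.float64(-3.6), np.float64(0.0), np.float64(0.0), np.float64(-0.0)]
   [np.float64(-3.6), np.float64(0.0), np.float64(0.0), np.float64(-0.0)]
   [np.float64(-3.6), np.float64(0.0), np.float64(0.0), np.float64(-0.0)]
-> [0.573 0.082 0.12  0.   ]
   [np.float64(-0.0), np.float64(1.95), np.float64(3.9), np.float64(4.13)]
   [np.float64(-0.0), np.float64(2.22), np.float64(3.75), np.float64(4.13)]
   [np.float64(-0.0), np.float64(2.49), np.float64(3.58), np.float64(4.13)]
   [np.float64(-0.0), np.float64(2.74), np.float64(3.39), np.float64(4.13)]
```

Call:
{"api": "drive_tool", "payload": {
  "steps": [
    [-3.6,0,0,0,0.3],
    [-3.6,0,0,0,0.3],
    [-3.6,0,0,0,0.3],
    [0,1.95,3.9,4.1,0.3],
    [0,2.2,3.75,4.1,0.3],
    [0,2.5,3.6,4.1,0.3],
    [0,2.75,3.4,4.2,0.3],
    [0,0,0,0,0.3],
    [0,0,0,0,0.3],
    [0,0,0,0,0.3]
  ]
}}

```text
time: 4.05
eef_pos: [0.5698, 0.0816, 0.1175]
tcp_rot: [0.499, 0.501, -0.5, 0.5]
contact_force: [-0.9, -0.2, -1.9]
opening: 0.527
```

Run:
```python
from h import *
c=snap('wrist','w1')
g=readout.get_state(); print(g['time'],g['eef_pos'],tocar(g['eef_pos']),tq(g['tcp_rot']),g['opening'],g['contact_force'])
```

```text
4.1 [0.56975747 0.08191336 0.11762385] [ -2.74564878  88.30727996 117.62384821] 0.08080064993750216 0.5315203119225641 [ 0.24907242  1.2174266  -0.37278115]
```

View pics/w1.png

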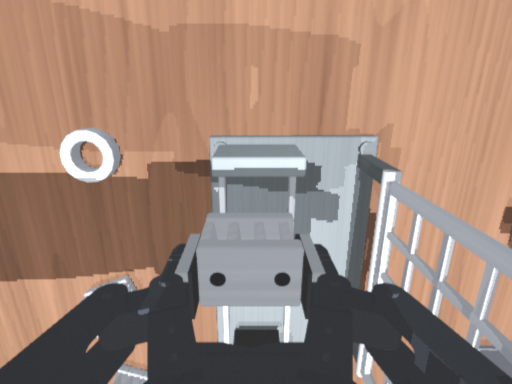

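Run:
```python
from h import *
crop('w1',180,120,400,320,3,'w1c')
```

```text
(no output)
```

View pics/w1c.png

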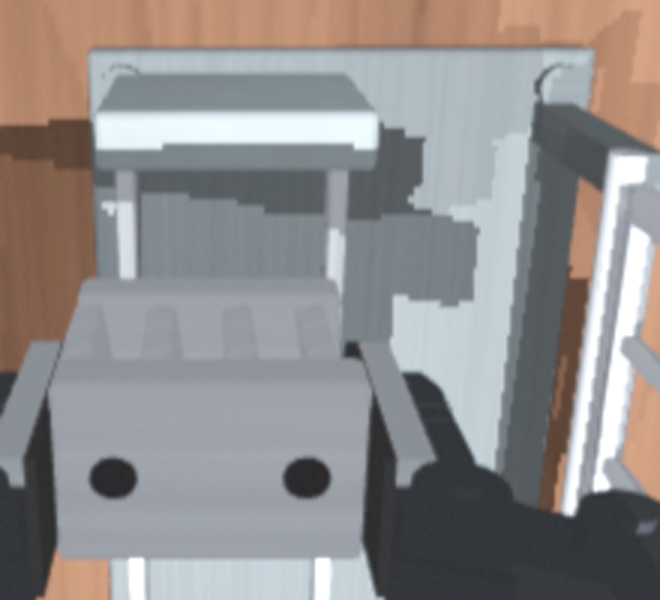

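Run:
```python
from h import *
c=load('w1')
k=lambda a: np.array(a)/3+[180,120]-.33
a,r=fitcar(c,k([(90,48),(592,48),(97,167),(377,167)]),[(-40,130,8),(100,130,8),(-32,110,60),(32,110,60)])
print(a.round(4),r.round(1).tolist())
for u in (127,336): print('rail',tocar(atz(c,*k((u,250)),.018)).round(1))
for q in [(50,382),(370,382),(362,557),(57,557)]:
    print(tocar(atz(c,*k(q),.1456)).round(1))
print(c['eye'])
```

```text
[ 0.5753 -0.0078 -0.0017] [[-1.3, -0.7], [1.8, -0.3], [-0.6, 0.4], [0.1, 0.7]]
rail [-26.4  72.7  18. ]
rail [32.6 72.9 18. ]
[-25.5 101.8 145.6]
[ 19.5 101.9 145.6]
[ 20.   72.3 145.6]
[-26.   72.1 145.6]
[0.56956075 0.15970421 0.26119667]
```

The crop shows the segment held square with a 6–7 mm gap to the stop. It sits about 6 mm short of mid-lane in x, so I'll correct that and lower it.

Call:
{"api": "drive_tool", "payload": {
  "steps": [
    [0,0.55,0,0,0.3],
    [3,0,0,0,0.3],
    [3,0,0,0,0.3],
    [2,0,0,0,0.3],
    [1,0,0,0,0.3],
    [0,0,0,0,0.3],
    [0,0,0,0,0.3]
  ]
}}

```text
time: 4.8
eef_pos: [0.5774, 0.0813, 0.0293]
tcp_rot: [0.5, 0.5, -0.499, 0.501]
contact_force: [0.4, 0.2, -1.1]
opening: 0.527
```

```bash
sed -i 's/^CAR=.*/CAR=np.array([.5752,-.0076,-.002])/' h.py
cat >> h.py <<'E'
def st():
    g=readout.get_state(); print(round(g['time'],2),g['eef_pos'].round(4),'car',tocar(g['eef_pos']).round(1),'t',round(tq(g['tcp_rot']),1),'op',round(g['opening'],3),'F',g['contact_force'].round(1))
E
python3 -c "
from h import *
st()"
```

```text
4.8 [0.5774 0.0813 0.0293] car [ 2.  88.9 29.3] t 0.0 op 0.527 F [ 0.4  0.2 -1.1]
```

Call:
{"api": "drive_tool", "payload": {
  "steps": [
    [0.4,-0.2,0,0,0.3],
    [0.3,0,0,0,0.3],
    [0,0,0,0,0.3],
    [0,0,0,0,0.3]
  ]
}}

```text
time: 5.2
eef_pos: [0.5747, 0.081, 0.0216]
tcp_rot: [0.5, 0.5, -0.5, 0.5]
contact_force: [0.2, -0.4, -1.4]
opening: 0.531
```

Call:
{"api": "drive_tool", "payload": {
  "steps": [
    [0.05,0,-0.2,0,0.3],
    [0,0,-0.2,0,0.3],
    [0,0,-0.1,0,0.3],
    [0,0,0,0,0.3]
  ]
}}

```text
time: 5.6
eef_pos: [0.5746, 0.0862, 0.0208]
tcp_rot: [0.5, 0.5, -0.5, 0.5]
contact_force: [-0.6, 0.2, -1.2]
opening: 0.528
```

Call:
{"api": "drive_tool", "payload": {
  "steps": [
    [0,0,-0.1,0,0.3],
    [0,0,0,0,0.3],
    [0,0,0,0,0.3]
  ]
}}

```text
time: 5.9
eef_pos: [0.5746, 0.087, 0.0208]
tcp_rot: [-0.5, -0.5, 0.5, -0.5]
contact_force: [-0.7, 0.5, -1.3]
opening: 0.527
```

Call:
{"api": "drive_tool", "payload": {
  "steps": [
    [0,0,-0.1,0,0.3],
    [0,0,-0.05,0,0.3],
    [0,0,0,0,0.3]
  ]
}}

```text
time: 6.2
eef_pos: [0.5746, 0.0878, 0.0208]
tcp_rot: [0.499, 0.5, -0.5, 0.501]
contact_force: [-0.1, -3.9, -1.1]
opening: 0.534
```

Call:
{"api": "drive_tool", "payload": {
  "steps": [
    [0,0,-0.1,0,0.3],
    [0,0,0,0,0.3],
    [0,0,0,0,0.3]
  ]
}}

```text
time: 6.5
eef_pos: [0.5746, 0.0878, 0.0208]
tcp_rot: [0.499, 0.5, -0.501, 0.501]
contact_force: [-0.3, -7.3, -0.8]
opening: 0.528
```

Call:
{"api": "drive_tool", "payload": {
  "steps": [
    [0.1,0,0,0,0.3],
    [0,0,0,0,0.3],
    [0,0,0,0,0.85],
    [0,0,0,0,0.85],
    [0,0,0,0,0.85],
    [-3,0,0,0,0.85],
    [-4,0,0,0,1],
    [-3,0,0,0,1]
  ]
}}

```text
time: 7.3
eef_pos: [0.5752, 0.09, 0.1219]
tcp_rot: [0.501, 0.5, -0.499, 0.5]
contact_force: [-0.0, 0.7, 0.5]
opening: 1.001
```

Run:
```python
from h import *
st(); plan([(.434,-.0365,.125,22),(.434,-.0365,.012,22)]); c=snap('wrist','w2'); crop('w2',150,100,400,320,3,'w2c')
```

```text
7.3 [0.5752 0.09   0.1219] car [ -0.2  97.6 121.9] t 0.0 op 1.001 F [-0.   0.7  0.5]
from [0.5752 0.09   0.1219] 0.0
-> [ 0.434 -0.036  0.125 22.   ]
   [np.float64(-0.06), np.float64(-2.82), np.float64(2.53), np.float64(-4.4)]
   [np.float64(-0.06), np.float64(-3.01), np.float64(2.31), np.float64(-4.4)]
   [np.float64(-0.06), np.float64(-3.18), np.float64(2.07), np.float64(-4.4)]
   [np.float64(-0.06), np.float64(-3.33), np.float64(1.82), np.float64(-4.4)]
   [np.float64(-0.06), np.float64(-3.46), np.float64(1.56), np.float64(-4.4)]
-> [ 4.34e-01 -3.60e-02  1.20e-02  2.20e+01]
   [np.float64(3.77), np.float64(0.0), np.float64(0.0), 0.0]
   [np.float64(3.77), np.float64(0.0), np.float64(0.0), 0.0]
   [np.float64(3.77), np.float64(0.0), np.float64(0.0), 0.0]
```

View pics/w2c.png

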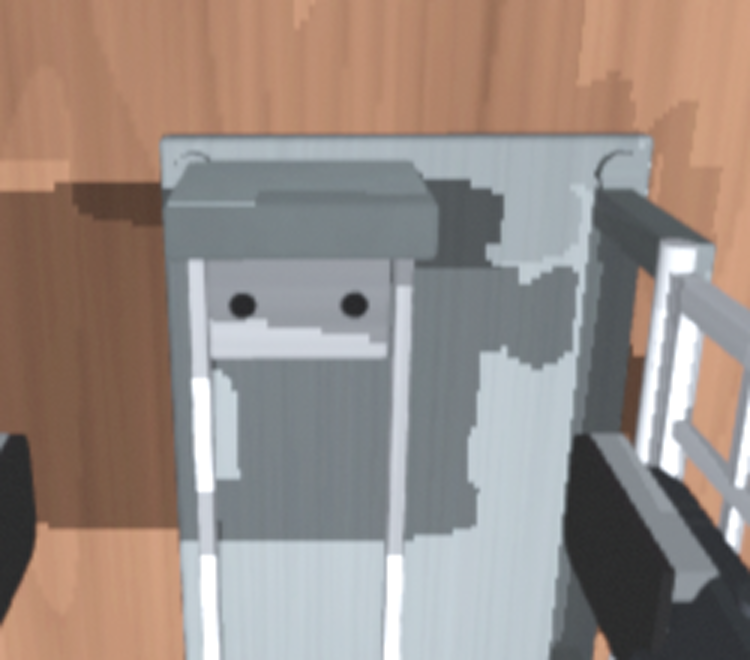

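The first segment stands in the lane against the stop, with its top in the crop from (208,262) to (388,357). Now I'll go for segment 2.

Call:
{"api": "drive_tool", "payload": {
  "steps": [
    [-0.1,-2.8,2.5,-4.4,1],
    [-0.1,-3.0,2.3,-4.4,1],
    [-0.1,-3.2,2.1,-4.4,1],
    [0,-3.3,1.8,-4.4,1],
    [0,-3.5,1.6,-4.4,1],
    [0,0,0,0,1],
    [0,0,0,0,1],
    [0,0,0,0,1]
  ]
}}

```text
time: 8.15
eef_pos: [0.4344, -0.0369, 0.1232]
tcp_rot: [0.396, 0.586, -0.395, 0.587]
contact_force: [0.4, -0.7, -0.4]
opening: 1.001
```

```bash
cat >> h.py <<'E'
def segfind(c,x,y,t):
    "silhouette (low saturation blob) near the expected segment; fits x,y,t of a 46x30x40 box on the bench"
    from scipy.optimize import minimize
    hsv=cv2.cvtColor(c['frame'],cv2.COLOR_RGB2HSV); m=(hsv[:,:,1]<60).astype(np.uint8)
    n,l,s,cen=cv2.connectedComponentsWithStats(m)
    uv=proj(c,np.array([x,y,.03])); i=l[int(uv[1]),int(uv[0])]
    print('blob',i,s[i] if i else None)
    b=(l==i)
    def hull(a):
        k=np.radians(a[2]);P=[]
        for dx in(-23,23):
            for dy in(-15,15):
                for z in(0,40): P.append([a[0]+(dx*np.cos(k)-dy*np.sin(k))/1e3,a[1]+(dx*np.sin(k)+dy*np.cos(k))/1e3,z/1e3])
        h=cv2.convexHull(proj(c,np.array(P)).astype(np.float32)); im=np.zeros(b.shape,np.uint8); cv2.fillConvexPoly(im,np.round(h*16).astype(np.int32),1,shift=4); return im>0
    f=lambda a:(hull(a)^b).sum()
    r=minimize(f,[x,y,t],method='Nelder-Mead',options={'initial_simplex':[[x,y,t],[x+.006,y,t],[x,y+.006,t],[x,y,t+6]]})
    print('seg',r.x.round(4),'misfit',r.fun,'of',b.sum()); return r.x
E
python3 - <<'E'
from h import *
st(); c=snap('wrist','w3'); a=segfind(c,.434,-.0365,22); plan([(a[0],a[1],.012,a[2])])
E
```

```text
8.15 [ 0.4344 -0.0369  0.1232] car [-140.7  -29.6  123.2] t 22.0 op 1.001 F [ 0.4 -0.7 -0.4]
blob 3 [ 220  162   61   50 2904]
seg [ 0.4345 -0.0373 22.3344] misfit 49.0 of 2904
from [ 0.4345 -0.0368  0.1232] 22.0
-> [ 4.3400e-01 -3.7000e-02  1.2000e-02  2.2334e+01]
   [np.float64(3.71), np.float64(-0.01), np.float64(0.02), np.float64(-0.1)]
   [np.float64(3.71), np.float64(-0.01), np.float64(0.02), np.float64(-0.1)]
   [np.float64(3.71), np.float64(-0.01), np.float64(0.02), np.float64(-0.1)]
```

Call:
{"api": "drive_tool", "payload": {
  "steps": [
    [4,0,0.05,0,1],
    [4,0,0,0,1],
    [2,0,0,0,1],
    [1.1,0,0,0,1],
    [0,0,0,0,1],
    [0,0,0,0,1]
  ]
}}

```text
time: 8.8
eef_pos: [0.4349, -0.0377, 0.0126]
tcp_rot: [0.395, 0.586, -0.395, 0.587]
contact_force: [0.2, -0.6, 1.3]
opening: 1.003
```

Call:
{"api": "drive_tool", "payload": {
  "steps": [
    [0,0,0,0,0.3],
    [0,0,0,0,0.3],
    [0,0,0,0,0.3],
    [0,0,0,0,0.3],
    [0,0,0,0,0.3],
    [0,0,0,0,0.3],
    [-3,0,0,0,0.3],
    [-4,0,0,0,0.3],
    [-3,0,0,0,0.3],
    [0,0,0,0,0.3]
  ],
  "force": 50
}}

```text
time: 9.8
eef_pos: [0.4367, -0.0387, 0.1163]
tcp_rot: [0.396, 0.583, -0.394, 0.59]
contact_force: [1.2, -0.3, -1.4]
opening: 0.528
```

Run:
```python
from h import *
st(); w=car(0,60); plan([(w[0],w[1],.11,0),(w[0],w[1],.022,0)])
```

```text
9.8 [ 0.4367 -0.0387  0.1163] car [-138.4  -31.4  116.3] t 22.0 op 0.528 F [ 1.2 -0.3 -1.4]
from [ 0.4367 -0.0387  0.1163] 22.0
-> [0.575 0.052 0.11  0.   ]
   [np.float64(0.16), np.float64(4.07), np.float64(-0.81), np.float64(5.5)]
   [np.float64(0.16), np.float64(3.97), np.float64(-1.2), np.float64(5.5)]
   [np.float64(0.16), np.float64(3.84), np.float64(-1.57), np.float64(5.5)]
   [np.float64(0.16), np.float64(3.67), np.float64(-1.94), np.float64(5.5)]
-> [0.575 0.052 0.022 0.   ]
   [np.float64(4.4), np.float64(0.0), np.float64(0.0), 0.0]
   [np.float64(4.4), np.float64(0.0), np.float64(0.0), 0.0]
```

Call:
{"api": "drive_tool", "payload": {
  "steps": [
    [0,4.1,-0.85,5.5,0.3],
    [0,4.0,-1.2,5.5,0.3],
    [0,3.85,-1.55,5.5,0.3],
    [0,3.7,-1.95,5.5,0.3],
    [0,0,0,0,0.3],
    [0,0,0,0,0.3],
    [3,0,0,0,0.3],
    [3,0,0,0,0.3],
    [0,0,0,0,0.3],
    [0,0,0,0,0.3]
  ]
}}

```text
time: 10.8
eef_pos: [0.5717, 0.0534, 0.051]
tcp_rot: [-0.499, -0.501, 0.501, -0.499]
contact_force: [0.3, 0.2, -0.6]
opening: 0.529
```

Run:
```python
from h import *
st(); w=car(0,60); plan([(w[0],w[1],.021,0)]); c=snap('wrist','w4')
```

```text
10.8 [0.5717 0.0534 0.051 ] car [-3.7 61.  51. ] t -0.0 op 0.529 F [ 0.3  0.2 -0.6]
from [0.5717 0.0534 0.051 ] -0.0
-> [0.575 0.052 0.021 0.   ]
   [np.float64(3.0), np.float64(0.37), np.float64(0.1), np.float64(-0.03)]
```

View pics/w4.png

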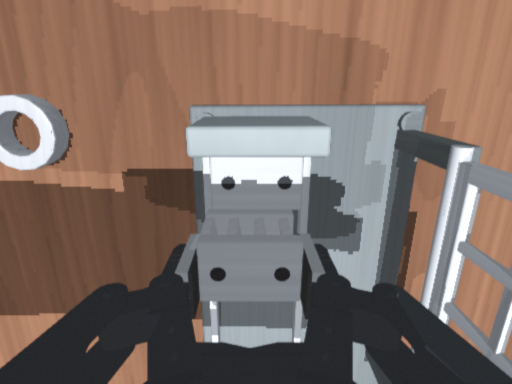

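The held segment 2 lines up just behind segment 1. I'll shift it +3.5 mm in x, lower it and push.

Call:
{"api": "drive_tool", "payload": {
  "steps": [
    [0,0.3,0.1,0,0.3],
    [1.5,0,0,0,0.3],
    [1.0,0,0,0,0.3],
    [0.4,0,0,0,0.3],
    [0,0,0,0,0.3],
    [0,0,0,0,0.3]
  ]
}}

```text
time: 11.45
eef_pos: [0.5761, 0.0529, 0.0224]
tcp_rot: [0.5, 0.5, -0.5, 0.5]
contact_force: [0.7, 0.0, -2.0]
opening: 0.528
```

Call:
{"api": "drive_tool", "payload": {
  "steps": [
    [0,0,-0.2,0,0.3],
    [0,0,-0.15,0,0.3],
    [0,0,-0.1,0,0.3],
    [0,0,0,0,0.3],
    [0,0,0,0,0.3]
  ]
}}

```text
time: 11.95
eef_pos: [0.5764, 0.056, 0.0229]
tcp_rot: [0.499, 0.5, -0.5, 0.501]
contact_force: [-0.8, -4.6, -2.5]
opening: 0.527
```

Call:
{"api": "drive_tool", "payload": {
  "steps": [
    [0.15,-0.1,-0.1,0,0.3],
    [0.05,0,0,0,0.3],
    [0,0,0,0,0.3],
    [0,0,0,0,0.3]
  ]
}}

```text
time: 12.35
eef_pos: [0.5765, 0.056, 0.0224]
tcp_rot: [0.499, 0.499, -0.5, 0.502]
contact_force: [-1.1, -9.6, 2.3]
opening: 0.527
```

Call:
{"api": "drive_tool", "payload": {
  "steps": [
    [0,0,0,0,0.85],
    [0,0,0,0,0.85],
    [0,0,0,0,0.85],
    [-3,0,0,0,0.85],
    [-4,0,0,0,1],
    [-3,0,0,0,1],
    [0,0,0,0,1]
  ]
}}

```text
time: 13.05
eef_pos: [0.579, 0.0587, 0.1267]
tcp_rot: [0.503, 0.497, -0.497, 0.503]
contact_force: [0.2, 0.5, 0.9]
opening: 1.002
```

Run:
```python
from h import *
st(); plan([(.445,-.148,.125,-20)])
```

```text
13.05 [0.579  0.0587 0.1267] car [  3.6  66.3 126.7] t 0.0 op 1.002 F [0.2 0.5 0.9]
from [0.579  0.0587 0.1267] 0.0
-> [  0.445  -0.148   0.125 -20.   ]
   [np.float64(0.03), np.float64(-2.23), np.float64(3.44), np.float64(3.34)]
   [np.float64(0.03), np.float64(-2.03), np.float64(3.57), np.float64(3.34)]
   [np.float64(0.03), np.float64(-1.82), np.float64(3.68), np.float64(3.34)]
   [np.float64(0.03), np.float64(-1.6), np.float64(3.78), np.float64(3.34)]
   [np.float64(0.03), np.float64(-1.38), np.float64(3.87), np.float64(3.34)]
   [np.float64(0.03), np.float64(-1.15), np.float64(3.94), np.float64(3.34)]
```

Call:
{"api": "drive_tool", "payload": {
  "steps": [
    [0,-2.25,3.45,3.3,1],
    [0,-2.05,3.55,3.3,1],
    [0,-1.8,3.7,3.3,1],
    [0,-1.6,3.8,3.3,1],
    [0,-1.4,3.85,3.4,1],
    [0,-1.15,3.95,3.4,1],
    [0,0,0,0,1],
    [0,0,0,0,1],
    [0,0,0,0,1]
  ]
}}

```text
time: 13.95
eef_pos: [0.4412, -0.1478, 0.1204]
tcp_rot: [0.579, 0.406, -0.579, 0.406]
contact_force: [0.5, 0.1, -0.1]
opening: 1.002
```

Run:
```python
from h import *
st(); c=snap('wrist','w5'); a=segfind(c,.445,-.148,-20); plan([(a[0],a[1],.012,a[2])])
```

```text
13.95 [ 0.4412 -0.1478  0.1204] car [-133.7 -140.5  120.4] t -19.9 op 1.002 F [ 0.5  0.1 -0.1]
blob 2 [ 225  162   61   51 2915]
seg [  0.4452  -0.1492 -19.5185] misfit 71.0 of 2915
from [ 0.4414 -0.1476  0.1205] -19.9
-> [ 4.4500e-01 -1.4900e-01  1.2000e-02 -1.9519e+01]
   [np.float64(3.62), np.float64(0.14), np.float64(0.01), np.float64(-0.13)]
   [np.float64(3.62), np.float64(0.14), np.float64(0.01), np.float64(-0.13)]
   [np.float64(3.62), np.float64(0.14), np.float64(0.01), np.float64(-0.13)]
```

Call:
{"api": "drive_tool", "payload": {
  "steps": [
    [4,0.4,0,0,1],
    [4,0,0,0,1],
    [2,0,0,0,1],
    [0.8,0,0,0,1],
    [0,0,0,0,1],
    [0,0,0,0,1]
  ]
}}

```text
time: 14.6
eef_pos: [0.446, -0.15, 0.0138]
tcp_rot: [0.579, 0.405, -0.579, 0.407]
contact_force: [0.5, 0.3, -0.1]
opening: 1.003
```

Call:
{"api": "drive_tool", "payload": {
  "steps": [
    [0,0,0,0,0.3],
    [0,0,0,0,0.3],
    [0,0,0,0,0.3],
    [0,0,0,0,0.3],
    [0,0,0,0,0.3],
    [0,0,0,0,0.3],
    [-4,0,0,0,0.3],
    [-4,0,0,0,0.3],
    [-2,0,0,0,0.3],
    [0,0,0,0,0.3]
  ],
  "force": 50
}}

```text
time: 15.6
eef_pos: [0.4468, -0.1511, 0.116]
tcp_rot: [0.58, 0.403, -0.578, 0.408]
contact_force: [-0.2, 0.3, -0.5]
opening: 0.53
```

Call:
{"api": "drive_tool", "payload": {
  "steps": [
    [0,0,0,0,0.3],
    [0,0,0,0,0.3]
  ]
}}

```text
time: 15.8
eef_pos: [0.4434, -0.1491, 0.1106]
tcp_rot: [-0.579, -0.407, 0.58, -0.404]
contact_force: [-0.8, 0.6, -1.2]
opening: 0.526
```

Run:
```python
from h import *
st(); plan([(.5755,.0215,.11,0)])
```

```text
15.8 [ 0.4434 -0.1491  0.1106] car [-131.5 -141.8  110.6] t -20.0 op 0.526 F [-0.8  0.6 -1.2]
from [ 0.4434 -0.1491  0.1106] -20.0
-> [0.576 0.022 0.11  0.   ]
   [np.float64(0.01), np.float64(1.32), np.float64(-4.11), np.float64(-4.0)]
   [np.float64(0.01), np.float64(1.6), np.float64(-4.01), np.float64(-4.0)]
   [np.float64(0.01), np.float64(1.88), np.float64(-3.89), np.float64(-4.0)]
   [np.float64(0.01), np.float64(2.14), np.float64(-3.75), np.float64(-4.0)]
   [np.float64(0.01), np.float64(2.4), np.float64(-3.59), np.float64(-4.0)]
```

Call:
{"api": "drive_tool", "payload": {
  "steps": [
    [0,1.3,-4.1,-4,0.3],
    [0,1.6,-4.0,-4,0.3],
    [0,1.9,-3.9,-4,0.3],
    [0,2.15,-3.75,-4,0.3],
    [0,2.4,-3.6,-4,0.3],
    [2,0,0,0,0.3],
    [3,0,0,0,0.3],
    [0,0,0,0,0.3],
    [0,0,0,0,0.3],
    [0,0,0,0,0.3]
  ]
}}

```text
time: 16.8
eef_pos: [0.5776, 0.0204, 0.0634]
tcp_rot: [0.5, 0.5, -0.5, 0.5]
contact_force: [1.1, 0.2, -0.9]
opening: 0.53
```

Run:
```python
from h import *
st(); c=snap('wrist','w6'); plan([(.5755,.0215,.0215,0)])
```

```text
16.8 [0.5776 0.0204 0.0634] car [ 2.4 28.  63.4] t -0.0 op 0.53 F [ 1.1  0.2 -0.9]
from [0.578  0.0203 0.0641] -0.0
-> [0.576 0.022 0.022 0.   ]
   [np.float64(4.26), np.float64(-0.25), np.float64(-0.12), np.float64(-0.04)]
```

Call:
{"api": "drive_tool", "payload": {
  "steps": [
    [0,-0.2,-0.1,0,0.3],
    [2,0,0,0,0.3],
    [1.5,0,0,0,0.3],
    [0.6,0,0,0,0.3],
    [0,0,0,0,0.3],
    [0,0,0,0,0.3],
    [0,0,0,0,0.3]
  ]
}}

```text
time: 17.55
eef_pos: [0.5754, 0.0217, 0.0221]
tcp_rot: [0.5, 0.5, -0.5, 0.5]
contact_force: [-0.7, 0.1, 0.9]
opening: 0.527
```

Call:
{"api": "drive_tool", "payload": {
  "steps": [
    [0,0,-0.2,0,0.3],
    [0,0,-0.15,0,0.3],
    [0,0,-0.1,0,0.3],
    [0,0,0,0,0.3],
    [0,0,0,0,0.3]
  ]
}}

```text
time: 18.05
eef_pos: [0.5755, 0.0256, 0.0221]
tcp_rot: [0.5, 0.5, -0.5, 0.501]
contact_force: [-0.5, -4.6, 0.2]
opening: 0.527
```

Contact where it was expected. Now I'll push it home, release, and go to segment 4.

Call:
{"api": "drive_tool", "payload": {
  "steps": [
    [0.05,0,-0.15,0,0.3],
    [0,0,0,0,0.3],
    [0,0,0,0,0.3],
    [0,0,0,0,0.85],
    [0,0,0,0,0.85],
    [0,0,0,0,0.85],
    [-3,0,0,0,0.85],
    [-4,0,0,0,1],
    [-3,0,0,0,1],
    [0,0,0,0,1]
  ]
}}

```text
time: 19.05
eef_pos: [0.5787, 0.028, 0.127]
tcp_rot: [0.502, 0.497, -0.497, 0.503]
contact_force: [1.2, 0.4, 0.3]
opening: 0.996
```

Run:
```python
from h import *
st(); plan([(.45,-.03,.125,0),(.4305,-.3175,.125,24)])
```

```text
19.05 [0.5787 0.028  0.127 ] car [  3.4  35.6 127. ] t 0.0 op 0.996 F [1.2 0.4 0.3]
from [0.5787 0.028  0.127 ] 0.0
-> [ 0.45  -0.03   0.125  0.   ]
   [np.float64(0.05), np.float64(-3.22), np.float64(1.45), np.float64(0.01)]
   [np.float64(0.05), np.float64(-3.22), np.float64(1.45), np.float64(0.01)]
   [np.float64(0.05), np.float64(-3.22), np.float64(1.45), np.float64(0.01)]
   [np.float64(0.05), np.float64(-3.22), np.float64(1.45), np.float64(0.01)]
-> [ 0.43  -0.318  0.125 24.   ]
   [np.float64(-0.0), np.float64(-0.28), np.float64(4.11), -3.43]
   [np.float64(-0.0), np.float64(-0.52), np.float64(4.08), -3.43]
   [np.float64(-0.0), np.float64(-0.77), np.float64(4.04), -3.43]
   [np.float64(-0.0), np.float64(-1.01), np.float64(3.99), -3.43]
   [np.float64(-0.0), np.float64(-1.24), np.float64(3.92), -3.43]
   [np.float64(-0.0), np.float64(-1.48), np.float64(3.84), -3.43]
   [np.float64(-0.0), np.float64(-1.7), np.float64(3.75), -3.43]
```

Call:
{"api": "drive_tool", "payload": {
  "steps": [
    [0,-3.2,1.45,0,1],
    [0,-3.2,1.45,0,1],
    [0,-3.1,1.45,0,1],
    [0,-3.1,1.45,0,1],
    [0,-0.3,4.1,-3.4,1],
    [0,-0.5,4.1,-3.4,1],
    [0,-0.75,4.05,-3.4,1],
    [0,-1.0,4.0,-3.4,1],
    [0,-1.25,3.9,-3.4,1],
    [0,-1.5,3.85,-3.5,1]
  ]
}}

```text
time: 20.05
eef_pos: [0.4315, -0.2775, 0.1202]
tcp_rot: [0.403, 0.582, -0.402, 0.581]
contact_force: [1.2, 0.2, 0.8]
opening: 0.999
```

Call:
{"api": "drive_tool", "payload": {
  "steps": [
    [0,-1.7,3.75,-3.5,1],
    [0,0,0,0,1],
    [0,0,0,0,1],
    [0,0,0,0,1],
    [0,0,0,0,1]
  ]
}}

```text
time: 20.55
eef_pos: [0.4293, -0.3161, 0.1207]
tcp_rot: [0.385, 0.594, -0.384, 0.593]
contact_force: [-1.0, -0.2, -0.3]
opening: 0.997
```

Run:
```python
from h import *
st(); c=snap('wrist','w7'); a=segfind(c,.4305,-.3175,24); plan([(a[0],a[1],.013,a[2])])
```

```text
20.55 [ 0.4293 -0.3161  0.1207] car [-145.2 -308.8  120.7] t 24.1 op 0.997 F [-1.  -0.2 -0.3]
blob 3 [ 221  166   62   50 2935]
seg [ 0.4314 -0.3186 23.5454] misfit 46.0 of 2935
from [ 0.4294 -0.3164  0.121 ] 24.1
-> [ 4.3100e-01 -3.1900e-01  1.3000e-02  2.3545e+01]
   [np.float64(3.6), np.float64(0.03), np.float64(0.1), np.float64(0.18)]
   [np.float64(3.6), np.float64(0.03), np.float64(0.1), np.float64(0.18)]
   [np.float64(3.6), np.float64(0.03), np.float64(0.1), np.float64(0.18)]
```

Call:
{"api": "drive_tool", "payload": {
  "steps": [
    [4,0.1,0.25,0.5,1],
    [4,0,0,0,1],
    [2,0,0,0,1],
    [0.7,0,0,0,1],
    [0,0,0,0,1],
    [0,0,0,0,1]
  ]
}}

```text
time: 21.2
eef_pos: [0.4322, -0.3203, 0.0157]
tcp_rot: [0.387, 0.591, -0.388, 0.592]
contact_force: [-0.2, 0.5, 0.2]
opening: 0.997
```

Call:
{"api": "drive_tool", "payload": {
  "steps": [
    [0,0,0,0,0.3],
    [0,0,0,0,0.3],
    [0,0,0,0,0.3],
    [0,0,0,0,0.3],
    [0,0,0,0,0.3],
    [0,0,0,0,0.3],
    [-4,0,0,0,0.3],
    [-4,0,0,0,0.3],
    [-2,0,0,0,0.3],
    [0,0,0,0,0.3]
  ],
  "force": 50
}}

```text
time: 22.2
eef_pos: [0.4328, -0.3213, 0.1176]
tcp_rot: [0.387, 0.589, -0.388, 0.594]
contact_force: [0.3, -0.2, -1.7]
opening: 0.527
```

Call:
{"api": "drive_tool", "payload": {
  "steps": [
    [0,0,0,0,0.3],
    [0,0,0,0,0.3],
    [0,0,0,0,0.3]
  ]
}}

```text
time: 22.5
eef_pos: [0.4302, -0.3186, 0.112]
tcp_rot: [0.388, 0.593, -0.387, 0.59]
contact_force: [-0.0, 0.1, -2.1]
opening: 0.531
```

Run:
```python
from h import *
st(); plan([(.45,-.05,.115,0),(.5755,-.009,.115,0)])
```

```text
22.5 [ 0.4302 -0.3186  0.112 ] car [-144.4 -311.3  112. ] t 23.5 op 0.531 F [-0.   0.1 -2.1]
from [ 0.4302 -0.3186  0.112 ] 23.5
-> [ 0.45  -0.05   0.115  0.   ]
   [np.float64(-0.05), np.float64(2.09), np.float64(-3.97), np.float64(3.92)]
   [np.float64(-0.05), np.float64(1.81), np.float64(-4.11), np.float64(3.92)]
   [np.float64(-0.05), np.float64(1.53), np.float64(-4.22), np.float64(3.92)]
   [np.float64(-0.05), np.float64(1.23), np.float64(-4.32), np.float64(3.92)]
   [np.float64(-0.05), np.float64(0.94), np.float64(-4.39), np.float64(3.92)]
   [np.float64(-0.05), np.float64(0.64), np.float64(-4.44), np.float64(3.92)]
-> [ 0.576 -0.009  0.115  0.   ]
   [np.float64(-0.0), np.float64(4.18), np.float64(-1.37), 0.0]
   [np.float64(-0.0), np.float64(4.18), np.float64(-1.37), 0.0]
   [np.float64(-0.0), np.float64(4.18), np.float64(-1.37), 0.0]
```

Call:
{"api": "drive_tool", "payload": {
  "steps": [
    [0,2.1,-3.95,3.9,0.3],
    [0,1.8,-4.1,3.9,0.3],
    [0,1.5,-4.2,3.9,0.3],
    [0,1.25,-4.3,3.9,0.3],
    [0,0.95,-4.4,3.9,0.3],
    [0,0.65,-4.45,4.0,0.3],
    [0,4.2,-1.35,0,0.3],
    [0,4.2,-1.35,0,0.3],
    [0,4.1,-1.35,0,0.3],
    [0,0,0,0,0.3]
  ]
}}

```text
time: 23.5
eef_pos: [0.5796, -0.0097, 0.1128]
tcp_rot: [0.5, 0.501, -0.499, 0.501]
contact_force: [0.7, 0.2, -1.4]
opening: 0.529
```

Call:
{"api": "drive_tool", "payload": {
  "steps": [
    [2.5,0,0,0,0.3],
    [2.5,0,0,0,0.3],
    [0,0,0,0,0.3],
    [0,0,0,0,0.3],
    [0,0,0,0,0.3]
  ]
}}

```text
time: 24.0
eef_pos: [0.5769, -0.0114, 0.0655]
tcp_rot: [0.5, 0.499, -0.5, 0.5]
contact_force: [1.6, 0.2, -1.8]
opening: 0.525
```

Run:
```python
from h import *
st(); c=snap('wrist','w8'); plan([(.5755,-.009,.024,0)])
```

```text
24.0 [ 0.5769 -0.0114  0.0655] car [ 1.7 -3.8 65.5] t -0.0 op 0.525 F [ 1.6  0.2 -1.8]
from [ 0.5772 -0.0115  0.0659] -0.0
-> [ 0.576 -0.009  0.024  0.   ]
   [np.float64(4.19), np.float64(-0.17), np.float64(-0.25), np.float64(-0.01)]
```

View pics/w8.png

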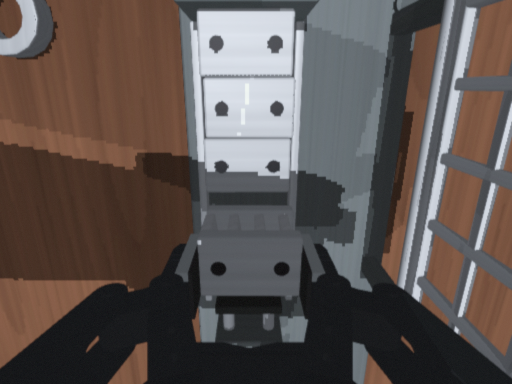

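Three segments stand closed up in the lane, and the fourth is held just behind them with the black jaw pad clear below it. Lowering now.

Call:
{"api": "drive_tool", "payload": {
  "steps": [
    [0,-0.15,-0.1,0,0.3],
    [2,0,0,0,0.3],
    [1.5,0,0,0,0.3],
    [0.6,0,0,0,0.3],
    [0,0,0,0,0.3],
    [0,0,0,0,0.3],
    [0,0,0,0,0.3]
  ]
}}

```text
time: 24.75
eef_pos: [0.5749, -0.0101, 0.0237]
tcp_rot: [0.5, 0.5, -0.5, 0.5]
contact_force: [-1.8, 0.4, 2.0]
opening: 0.53
```

Call:
{"api": "drive_tool", "payload": {
  "steps": [
    [0,0,-0.2,0,0.3],
    [0,0,-0.2,0,0.3],
    [0,0,-0.15,0,0.3],
    [0,0,0,0,0.3],
    [0,0,0,0,0.3]
  ]
}}

```text
time: 25.25
eef_pos: [0.5752, -0.0051, 0.0237]
tcp_rot: [0.5, 0.5, -0.5, 0.501]
contact_force: [-0.4, -4.0, 1.6]
opening: 0.524
```

Call:
{"api": "drive_tool", "payload": {
  "steps": [
    [0,0,-0.15,0,0.3],
    [0,0,-0.05,0,0.3],
    [0,0,0,0,0.3],
    [0,0,0,0,0.3],
    [0,0,0,0,0.85],
    [0,0,0,0,0.85],
    [0,0,0,0,0.85],
    [-3,0,0,0,0.85],
    [-4,0,0,0,1],
    [-4,0,0,0,1]
  ]
}}

```text
time: 26.25
eef_pos: [0.5738, -0.0017, 0.1335]
tcp_rot: [0.5, 0.501, -0.5, 0.499]
contact_force: [1.1, -0.5, 0.4]
opening: 0.997
```

Call:
{"api": "drive_tool", "payload": {
  "steps": [
    [-4,0,0,0,1],
    [-4,0,0,0,1],
    [-4,0,0,0,1],
    [-4,0,0,0,1],
    [-2,0,0,0,1],
    [0,0,0,0,1],
    [0,0,0,0,1]
  ]
}}

```text
time: 26.95
eef_pos: [0.5744, -0.0021, 0.3124]
tcp_rot: [0.5, 0.501, -0.5, 0.5]
contact_force: [-0.1, 0.4, -0.6]
opening: 1.003
```

Run:
```python
from h import *
st(); c=snap('wrist','w9'); c=load('top0'); print(tocar(atz(c,170+400/3,115+128/3,.24)))
plan([(*car(0,-110)[:2],.30,0)])
c=snap('side','s1'); im=c['frame'][:,:,::-1]; crop('s1',200,110,370,270,4,'s1c')
```

```text
26.95 [ 0.5744 -0.0021  0.3124] car [ -0.9   5.5 312.4] t 0.0 op 1.003 F [-0.1  0.4 -0.6]
[  -0.32944348 -114.29713632  240.        ]
from [ 0.5739 -0.0021  0.311 ] 0.0
-> [ 0.575 -0.118  0.3    0.   ]
   [np.float64(0.37), np.float64(0.04), np.float64(3.85), np.float64(0.01)]
   [np.float64(0.37), np.float64(0.04), np.float64(3.85), np.float64(0.01)]
   [np.float64(0.37), np.float64(0.04), np.float64(3.85), np.float64(0.01)]
```

View pics/s1c.png

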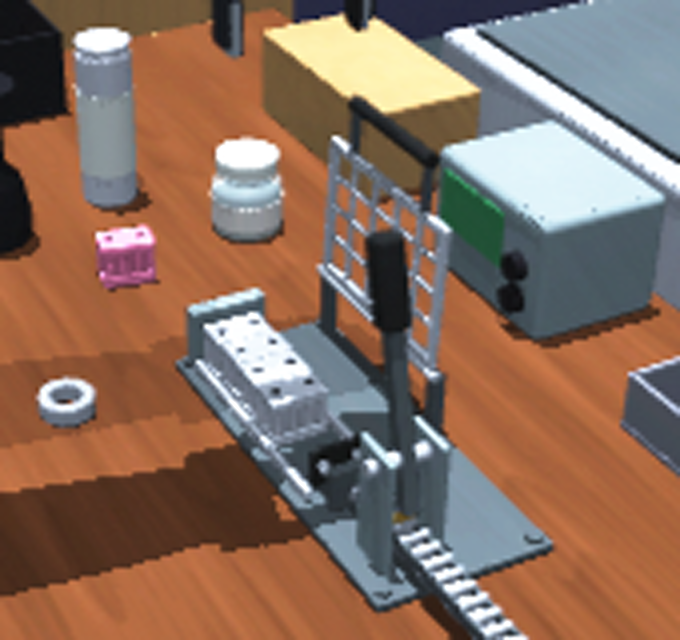

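Run:
```python
from h import *
c=load('s1')
def onx(u,v,X=.5755):
    d=ray(c,u,v); e=c['eye']; return tocar(e+d*(X-e[0])/d[0]).round(1)
k=lambda a,b:(200+a/4-.4,110+b/4-.4)
print('grip top',onx(*k(384,236)),'bottom',onx(*k(392,327)))
print('jaw pad?',onx(*k(325,460)))
for a in (-.31,-.2,0,.2,.31): print(a,car(0,-150-125*np.sin(a),89+125*np.cos(a)-19).round(4))
y=np.array([-150-125*np.sin(-.25)]); 
plan([(*car(0,-119)[:2],.29,0)])
w=load('w9'); crop('w9',130,150,400,384,2,'w9c')
```

```text
grip top [   0.5 -110.3  237.8] bottom [   0.6 -125.   178.4]
jaw pad? [  0.4 -43.4  14.9]
-0.31 [ 0.575  -0.1195  0.189 ]
-0.2 [ 0.5749 -0.1328  0.1925]
0 [ 0.5749 -0.1576  0.195 ]
0.2 [ 0.5749 -0.1824  0.1925]
0.31 [ 0.5748 -0.1957  0.189 ]
from [ 0.5737 -0.0022  0.3104] 0.0
-> [ 0.575 -0.127  0.29   0.   ]
   [np.float64(0.68), np.float64(0.04), np.float64(4.15), np.float64(0.0)]
   [np.float64(0.68), np.float64(0.04), np.float64(4.15), np.float64(0.0)]
   [np.float64(0.68), np.float64(0.04), np.float64(4.15), np.float64(0.0)]
```

View pics/w9c.png

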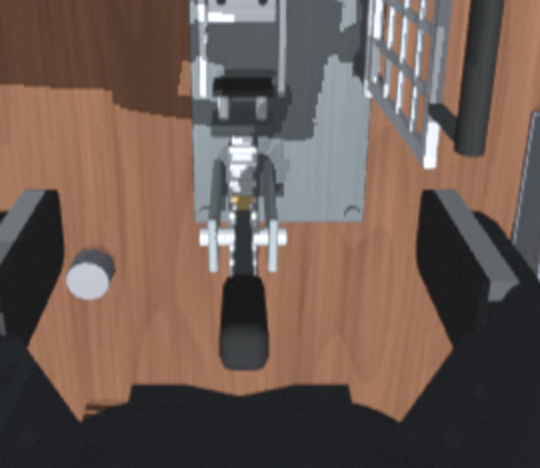

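Call:
{"api": "drive_tool", "payload": {
  "steps": [
    [0,0.05,4.15,0,1],
    [0,0.05,4.15,0,1],
    [0,0.05,4.05,0,1],
    [0,0,0,0,1],
    [0,0,0,0,1],
    [4,0,0,0,1],
    [4,0,0,0,1],
    [3,0,0,0,1],
    [0.9,0,0,0,1],
    [0,0,0,0,1]
  ]
}}

```text
time: 28.05
eef_pos: [0.5752, -0.1245, 0.1922]
tcp_rot: [0.499, 0.502, -0.5, 0.499]
contact_force: [-0.2, 0.9, -0.1]
opening: 1.001
```

Run:
```python
from h import *
st(); c=load('w9')
q=lambda a,b,z: tocar(atz(c,130+a/2-.25,150+b/2-.25,z)).round(1)
print('pad',q(242,79,.045),q(242,79,.035),'seg edge',q(242,21,.048))
```

```text
28.05 [ 0.5752 -0.1245  0.1922] car [   0.2 -116.9  192.2] t 0.1 op 1.001 F [-0.2  0.9 -0.1]
pad [  0.8 -53.3  45. ] [  0.8 -56.7  35. ] seg edge [  0.6 -10.8  48. ]
```

Call:
{"api": "drive_tool", "payload": {
  "steps": [
    [0.1,0,0,0,0.1],
    [0,0,0,0,0.1],
    [0,0,0,0,0.1],
    [0,0,0,0,0.1],
    [0,0,0,0,0.1],
    [0,0,0,0,0.1],
    [0,0,0,0,0.1],
    [0,0,0,0,0.1]
  ],
  "force": 60
}}

```text
time: 28.85
eef_pos: [0.5762, -0.1262, 0.1946]
tcp_rot: [0.5, 0.5, -0.5, 0.5]
contact_force: [-3.4, 0.9, 5.5]
opening: 0.247
```

```bash
cat >> h.py <<'E'
def lev():
    p=tocar(readout.get_state()['eef_pos']); print('lever from y',np.arcsin((-150-p[1])/125).round(3))
E
python3 -c "
from h import *
st();lev()"
```

```text
28.85 [ 0.5762 -0.1262  0.1946] car [   1.2 -118.6  194.6] t 0.0 op 0.247 F [-3.4  0.9  5.5]
lever from y -0.254
```

Call:
{"api": "drive_tool", "payload": {
  "steps": [
    [0.1,0,-0.35,0,0.1],
    [0.1,0,-0.3,0,0.1],
    [0,0,0,0,0.1],
    [0,0,0,0,0.1]
  ]
}}

```text
time: 29.25
eef_pos: [0.5762, -0.122, 0.1934]
tcp_rot: [0.498, 0.499, -0.501, 0.502]
contact_force: [-5.6, -3.2, 7.1]
opening: 0.251
```

Call:
{"api": "drive_tool", "payload": {
  "steps": [
    [-0.22,0,0.75,0,0.1],
    [-0.16,0,0.75,0,0.1],
    [-0.12,0,0.75,0,0.1],
    [-0.08,0,0.77,0,0.1],
    [-0.02,0,0.78,0,0.1],
    [0.02,0,0.78,0,0.1],
    [0.08,0,0.77,0,0.1],
    [0.12,0,0.75,0,0.1],
    [0.16,0,0.75,0,0.1],
    [0.22,0,0.75,0,0.1]
  ]
}}

```text
time: 30.25
eef_pos: [0.5763, -0.1917, 0.1927]
tcp_rot: [0.502, 0.503, -0.498, 0.497]
contact_force: [-3.7, 12.5, 8.5]
opening: 0.249
```

Call:
{"api": "drive_tool", "payload": {
  "steps": [
    [0,0,0,0,0.1],
    [0,0,0,0,0.1],
    [0,0,0,0,0.1]
  ]
}}

```text
time: 30.55
eef_pos: [0.5763, -0.1927, 0.1924]
tcp_rot: [0.502, 0.502, -0.498, 0.498]
contact_force: [-3.3, 6.7, 7.3]
opening: 0.249
```

```bash
python3 -c "
from h import *
st();lev();snap('wrist','w10'); snap('side','s2')
a=load('w10')['frame'][:,:,::-1]; b=cv2.resize(load('s2')['frame'][110:270,200:370,::-1],None,fx=2.4,fy=2.4)
cv2.imwrite('pics/m1.png',np.hstack([a[:,100:400],b[:384,:400]]))"
```

```text
30.55 [ 0.5763 -0.1927  0.1924] car [   1.5 -185.1  192.4] t -0.0 op 0.249 F [-3.3  6.7  7.3]
lever from y 0.285
```

View pics/m1.png

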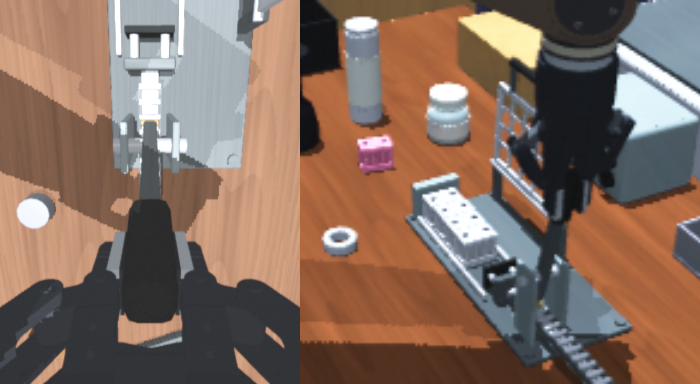

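```bash
python3 -c "
from h import *
c=load('w10')
for v in (26,30,34): print(v,tocar(atz(c,247,v,.045)).round(1),tocar(atz(c,247,v,.035)).round(1))
print(c['frame'][15:75:2,247].mean(1).round())"
```

```text
26 [ -1.1 -56.4  45. ] [ -1.2 -54.6  35. ]
30 [ -1.1 -59.5  45. ] [ -1.2 -57.8  35. ]
34 [ -1.1 -62.6  45. ] [ -1.2 -61.   35. ]
[179. 180. 179. 179. 178. 131.  85.  86.  81.  44.  42.  57.  89. 100.
 179. 181. 180. 180. 182. 181. 181. 169. 190. 200. 201. 200. 186. 140.
 212. 255.]
```

Call:
{"api": "drive_tool", "payload": {
  "steps": [
    [-0.3,0,-0.75,0,0.1],
    [-0.16,0,-0.75,0,0.1],
    [-0.12,0,-0.75,0,0.1],
    [-0.08,0,-0.77,0,0.1],
    [-0.02,0,-0.78,0,0.1],
    [0.02,0,-0.78,0,0.1],
    [0.08,0,-0.77,0,0.1],
    [0.12,0,-0.75,0,0.1],
    [0.16,0,-0.75,0,0.1],
    [0.22,0,-0.75,0,0.1]
  ]
}}

```text
time: 31.65
eef_pos: [0.5761, -0.1225, 0.193]
tcp_rot: [0.498, 0.498, -0.502, 0.502]
contact_force: [-2.7, -6.8, 2.8]
opening: 0.253
```

Call:
{"api": "drive_tool", "payload": {
  "steps": [
    [0,0,0,0,0.1],
    [0,0,0,0,0.1]
  ]
}}

```text
time: 31.85
eef_pos: [0.5761, -0.1214, 0.1928]
tcp_rot: [0.498, 0.499, -0.501, 0.502]
contact_force: [-2.7, -3.8, 1.8]
opening: 0.25
```

Call:
{"api": "drive_tool", "payload": {
  "steps": [
    [0.05,0,-0.25,0,0.1],
    [0,0,0,0,0.1],
    [0,0,0,0,0.1]
  ]
}}

```text
time: 32.15
eef_pos: [0.5761, -0.1192, 0.1921]
tcp_rot: [0.498, 0.499, -0.501, 0.502]
contact_force: [-3.0, -4.7, 1.7]
opening: 0.25
```

```bash
python3 -c "
from h import *
st();lev();snap('wrist','w11'); snap('side','s3')
c=load('s1')
for y in (-75,-66,-56,-42): print(y,proj(c,np.array([car(-22,y,45),car(-22,y,12)])).round(1).tolist())
a=[cv2.resize(load(f)['frame'][195:265,255:325,::-1],None,fx=5,fy=5,interpolation=cv2.INTER_CUBIC) for f in ('s1','s3')]
cv2.imwrite('pics/m2.png',np.hstack(a))"
```

```text
32.15 [ 0.5761 -0.1192  0.1921] car [   1.1 -111.6  192.1] t 0.0 op 0.25 F [-3.  -4.7  1.7]
lever from y -0.312
-75 [[279.4, 224.5], [279.2, 233.7]]
-66 [[277.9, 222.7], [277.7, 231.9]]
-56 [[276.2, 220.8], [276.1, 229.9]]
-42 [[273.9, 218.1], [273.8, 227.2]]
```

View pics/m2.png

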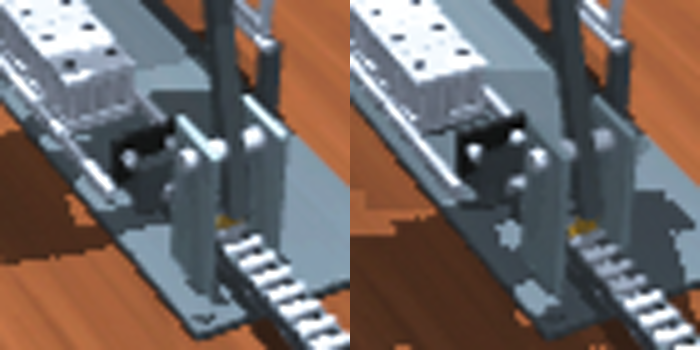

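Call:
{"api": "drive_tool", "payload": {
  "steps": [
    [-0.22,0,0.77,0,0.1],
    [-0.16,0,0.77,0,0.1],
    [-0.12,0,0.77,0,0.1],
    [-0.08,0,0.78,0,0.1],
    [-0.02,0,0.8,0,0.1],
    [0.02,0,0.8,0,0.1],
    [0.08,0,0.78,0,0.1],
    [0.12,0,0.77,0,0.1],
    [0.16,0,0.77,0,0.1],
    [0.22,0,0.77,0,0.1]
  ]
}}

```text
time: 33.25
eef_pos: [0.5763, -0.1903, 0.1927]
tcp_rot: [0.503, 0.503, -0.497, 0.497]
contact_force: [-3.7, 11.1, 7.1]
opening: 0.248
```

Call:
{"api": "drive_tool", "payload": {
  "steps": [
    [0,0,0.1,0,0.1],
    [0,0,0,0,0.1],
    [0,0,0,0,0.1]
  ]
}}

```text
time: 33.55
eef_pos: [0.5762, -0.1917, 0.1924]
tcp_rot: [0.503, 0.503, -0.498, 0.497]
contact_force: [-2.6, 8.2, 6.8]
opening: 0.251
```

Call:
{"api": "drive_tool", "payload": {
  "steps": [
    [-0.22,0,-0.78,0,0.1],
    [-0.16,0,-0.78,0,0.1],
    [-0.12,0,-0.78,0,0.1],
    [-0.08,0,-0.78,0,0.1],
    [-0.02,0,-0.8,0,0.1],
    [0.02,0,-0.8,0,0.1],
    [0.08,0,-0.78,0,0.1],
    [0.12,0,-0.78,0,0.1],
    [0.16,0,-0.78,0,0.1],
    [0.22,0,-0.78,0,0.1]
  ]
}}

```text
time: 34.55
eef_pos: [0.5761, -0.1204, 0.1922]
tcp_rot: [0.498, 0.498, -0.502, 0.502]
contact_force: [-3.3, -8.4, 1.5]
opening: 0.252
```

Call:
{"api": "drive_tool", "payload": {
  "steps": [
    [0,0,0,0,0.1],
    [0,0,0,0,0.1],
    [0,0,0,0,0.1]
  ]
}}

```text
time: 34.85
eef_pos: [0.5761, -0.1194, 0.192]
tcp_rot: [0.499, 0.499, -0.501, 0.501]
contact_force: [-1.4, -4.9, 0.2]
opening: 0.249
```

Run:
```python
from h import *
st();lev();snap('wrist','w12')
a,b=load('w11'),load('w12')
for y in (-70,-56,-42,-28): print(y,proj(a,np.array([car(-22,y,45),car(22,y,45)])).round(1).tolist())
v=np.hstack([load(f)['frame'][:260,150:350,::-1] for f in('w11','w12')]); cv2.imwrite('pics/m3.png',cv2.resize(v,None,fx=2,fy=2,interpolation=cv2.INTER_CUBIC))
```

```text
34.85 [ 0.5761 -0.1194  0.192 ] car [   1.1 -111.8  192. ] t 0.0 op 0.249 F [-1.4 -4.9  0.2]
lever from y -0.311
-70 [[225.1, 127.1], [272.1, 127.2]]
-56 [[224.7, 111.7], [272.5, 111.8]]
-42 [[224.4, 95.9], [272.9, 96.0]]
-28 [[224.0, 79.5], [273.3, 79.6]]
```

View pics/m3.png

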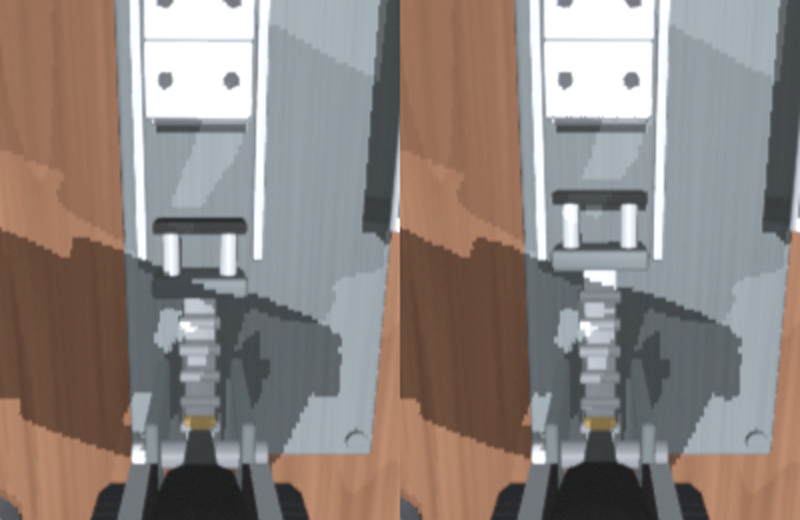

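The jaw advances one tooth a stroke: the pad's front edge moved from row 219 to row 191 in the pair, i.e. y = -54 to about -41. The row's edge is at about -11, leaving a gap of about 31 mm, so three more strokes should press the pad in 8–14 mm.

Call:
{"api": "drive_tool", "payload": {
  "steps": [
    [-0.22,0,0.78,0,0.1],
    [-0.16,0,0.78,0,0.1],
    [-0.12,0,0.78,0,0.1],
    [-0.08,0,0.78,0,0.1],
    [-0.02,0,0.8,0,0.1],
    [0.02,0,0.8,0,0.1],
    [0.08,0,0.78,0,0.1],
    [0.12,0,0.78,0,0.1],
    [0.16,0,0.78,0,0.1],
    [0.22,0,0.78,0,0.1]
  ]
}}

```text
time: 35.9
eef_pos: [0.5763, -0.1912, 0.1926]
tcp_rot: [0.503, 0.503, -0.497, 0.496]
contact_force: [-3.4, 12.2, 8.1]
opening: 0.246
```

Call:
{"api": "drive_tool", "payload": {
  "steps": [
    [0,0,0.1,0,0.1],
    [0,0,0,0,0.1],
    [0,0,0,0,0.1]
  ]
}}

```text
time: 36.2
eef_pos: [0.5762, -0.1928, 0.1922]
tcp_rot: [0.503, 0.503, -0.498, 0.497]
contact_force: [-1.8, 9.1, 4.5]
opening: 0.247
```

Call:
{"api": "drive_tool", "payload": {
  "steps": [
    [-0.22,0,-0.79,0,0.1],
    [-0.16,0,-0.79,0,0.1],
    [-0.12,0,-0.79,0,0.1],
    [-0.08,0,-0.79,0,0.1],
    [-0.02,0,-0.8,0,0.1],
    [0.02,0,-0.8,0,0.1],
    [0.08,0,-0.79,0,0.1],
    [0.12,0,-0.79,0,0.1],
    [0.16,0,-0.79,0,0.1],
    [0.22,0,-0.79,0,0.1]
  ]
}}

```text
time: 37.2
eef_pos: [0.5761, -0.1205, 0.1925]
tcp_rot: [0.498, 0.498, -0.502, 0.502]
contact_force: [-3.2, -6.0, -0.8]
opening: 0.244
```

Call:
{"api": "drive_tool", "payload": {
  "steps": [
    [0,0,0,0,0.1],
    [0,0,0,0,0.1],
    [0,0,0,0,0.1]
  ]
}}

```text
time: 37.5
eef_pos: [0.5761, -0.1193, 0.1921]
tcp_rot: [0.499, 0.499, -0.501, 0.501]
contact_force: [-3.5, -4.0, 0.3]
opening: 0.248
```

Call:
{"api": "drive_tool", "payload": {
  "steps": [
    [-0.22,0,0.78,0,0.1],
    [-0.16,0,0.78,0,0.1],
    [-0.12,0,0.78,0,0.1],
    [-0.08,0,0.78,0,0.1],
    [-0.02,0,0.8,0,0.1],
    [0.02,0,0.8,0,0.1],
    [0.08,0,0.78,0,0.1],
    [0.12,0,0.78,0,0.1],
    [0.16,0,0.78,0,0.1],
    [0.22,0,0.78,0,0.1]
  ]
}}

```text
time: 38.5
eef_pos: [0.5763, -0.1913, 0.1927]
tcp_rot: [0.503, 0.503, -0.497, 0.496]
contact_force: [-3.6, 10.9, 7.0]
opening: 0.251
```

Call:
{"api": "drive_tool", "payload": {
  "steps": [
    [0,0,0.1,0,0.1],
    [0,0,0,0,0.1],
    [0,0,0,0,0.1]
  ]
}}

```text
time: 38.8
eef_pos: [0.5763, -0.1931, 0.1923]
tcp_rot: [0.503, 0.503, -0.498, 0.497]
contact_force: [-1.7, 8.2, 3.6]
opening: 0.254
```

Call:
{"api": "drive_tool", "payload": {
  "steps": [
    [-0.22,0,-0.79,0,0.1],
    [-0.16,0,-0.79,0,0.1],
    [-0.12,0,-0.79,0,0.1],
    [-0.08,0,-0.79,0,0.1],
    [-0.02,0,-0.8,0,0.1],
    [0.02,0,-0.8,0,0.1],
    [0.08,0,-0.79,0,0.1],
    [0.12,0,-0.79,0,0.1],
    [0.16,0,-0.79,0,0.1],
    [0.22,0,-0.79,0,0.1]
  ]
}}

```text
time: 39.8
eef_pos: [0.5761, -0.1206, 0.1926]
tcp_rot: [0.498, 0.498, -0.502, 0.502]
contact_force: [-3.1, -7.4, 0.4]
opening: 0.248
```

Call:
{"api": "drive_tool", "payload": {
  "steps": [
    [0,0,0,0,0.1],
    [0,0,0,0,0.1],
    [0,0,0,0,0.1]
  ]
}}

```text
time: 40.1
eef_pos: [0.5761, -0.1203, 0.1926]
tcp_rot: [0.498, 0.499, -0.501, 0.502]
contact_force: [-3.5, -5.6, 0.4]
opening: 0.249
```

Run:
```python
from h import *
st();lev();snap('wrist','w13')
# pad: template from w12 (dark pad+rods), match along rows
a=cv2.cvtColor(load('w12')['frame'],cv2.COLOR_RGB2GRAY);b=cv2.cvtColor(load('w13')['frame'],cv2.COLOR_RGB2GRAY)
for f in (a,b): print([int(x) for x in f[50:140:1,270-45+8]])
```

```text
40.1 [ 0.5761 -0.1203  0.1926] car [   1.1 -112.7  192.6] t 0.0 op 0.249 F [-3.5 -5.6  0.4]
lever from y -0.303
[255, 255, 255, 255, 255, 255, 255, 252, 184, 144, 132, 119, 98, 77, 75, 83, 126, 153, 155, 155, 155, 155, 154, 154, 155, 155, 155, 156, 155, 155, 155, 155, 156, 155, 155, 155, 155, 155, 155, 154, 155, 155, 155, 153, 133, 88, 64, 68, 70, 70, 74, 119, 222, 255, 255, 255, 255, 255, 255, 251, 240, 238, 237, 237, 237, 236, 236, 236, 236, 236, 236, 235, 233, 204, 130, 125, 156, 168, 169, 164, 161, 160, 157, 151, 137, 109, 78, 75, 74, 76]
[255, 255, 255, 255, 255, 255, 254, 202, 139, 129, 114, 90, 67, 68, 70, 71, 69, 68, 103, 207, 246, 248, 248, 248, 248, 247, 247, 246, 246, 246, 246, 246, 245, 246, 246, 246, 246, 246, 245, 245, 245, 242, 212, 152, 166, 185, 191, 189, 186, 187, 186, 182, 167, 128, 89, 124, 152, 155, 154, 155, 154, 155, 154, 154, 154, 154, 153, 155, 153, 153, 153, 153, 154, 153, 154, 155, 154, 153, 154, 154, 154, 151, 128, 82, 74, 75, 73, 75, 89, 101]
```

Call:
{"api": "drive_tool", "payload": {
  "steps": [
    [-0.22,0,0.78,0,0.1],
    [-0.16,0,0.78,0,0.1],
    [-0.12,0,0.78,0,0.1],
    [-0.08,0,0.78,0,0.1],
    [-0.02,0,0.8,0,0.1],
    [0.02,0,0.8,0,0.1],
    [0.08,0,0.78,0,0.1],
    [0.12,0,0.78,0,0.1],
    [0.16,0,0.78,0,0.1],
    [0.22,0,0.78,0,0.1]
  ]
}}

```text
time: 41.15
eef_pos: [0.5762, -0.1912, 0.1929]
tcp_rot: [0.503, 0.503, -0.497, 0.496]
contact_force: [-3.0, 11.7, 6.1]
opening: 0.247
```

Call:
{"api": "drive_tool", "payload": {
  "steps": [
    [0,0,0.1,0,0.1],
    [0,0,0,0,0.1],
    [0,0,0,0,0.1],
    [0,0,0,0,0.1]
  ]
}}

```text
time: 41.55
eef_pos: [0.5763, -0.1926, 0.1925]
tcp_rot: [0.503, 0.503, -0.498, 0.496]
contact_force: [-1.9, 11.7, 3.8]
opening: 0.25
```

Run:
```python
from h import *
st();lev();c=snap('wrist','w14')
b=cv2.cvtColor(c['frame'],cv2.COLOR_RGB2GRAY)
for y in(-10,-24,-38): print(y,proj(c,np.array([car(-14,y,45)])).round(1))
print([int(x) for x in b[0:60,int(proj(c,np.array([car(-14,-30,45)]))[0,0])]])
```

```text
41.55 [ 0.5763 -0.1926  0.1925] car [   1.4 -185.   192.5] t -0.1 op 0.25 F [-1.9 11.7  3.8]
lever from y 0.284
-10 [[231.  -36.2]]
-24 [[231.3 -16.4]]
-38 [[231.6   2.8]]
[141, 108, 77, 73, 118, 210, 245, 227, 165, 114, 86, 82, 86, 85, 86, 87, 98, 113, 148, 171, 173, 173, 173, 173, 173, 174, 173, 173, 173, 173, 173, 174, 174, 173, 173, 172, 172, 172, 173, 172, 172, 172, 172, 172, 172, 172, 172, 172, 172, 172, 172, 171, 171, 171, 171, 171, 172, 172, 170, 170]
```

Call:
{"api": "drive_tool", "payload": {
  "steps": [
    [0,0,-0.1,0,0.1],
    [0,0,0,0,0.7],
    [0,0,0,0,0.7],
    [0,0,0,0,0.7],
    [0,0,0,0,0.7],
    [-4,0,0,0,0.7],
    [-4,0,0,0,0.7],
    [-4,0,0,0,0.7],
    [0,0,-4,0,0.7],
    [0,0,-4,0,0.7]
  ]
}}

```text
time: 42.6
eef_pos: [0.577, -0.1169, 0.3141]
tcp_rot: [0.502, 0.498, -0.5, 0.501]
contact_force: [0.2, -0.5, -1.5]
opening: 0.699
```

Call:
{"api": "drive_tool", "payload": {
  "steps": [
    [0,0,-4,0,0.7],
    [0,0,0,0,0.7],
    [0,0,0,0,0.7],
    [0,0,0,0,0.7]
  ]
}}

```text
time: 43.0
eef_pos: [0.5763, -0.0773, 0.3116]
tcp_rot: [-0.5, -0.5, 0.5, -0.5]
contact_force: [-1.2, -0.3, 0.1]
opening: 0.703
```

Run:
```python
from h import *
st();c=snap('wrist','w15');crop('w15',130,60,400,330,3,'x')
s=load('s1'); d=ray(s,200+395/4-.4,110+130/4-.4); e=s['eye']; Y=car(85,30)[1]
p=tocar(e+d*(Y-e[1])/d[1]); print('handle',p,'angle',np.arctan2(p[2]-66,85-p[0]),np.hypot(p[2]-66,85-p[0]))
v=cv2.resize(c['frame'][0:300,130:400,::-1],None,fx=2,fy=2,interpolation=cv2.INTER_CUBIC); cv2.imwrite('pics/m4.png',v)
for y in(-10,-28,-38,-60): print(y,proj(c,np.array([car(-14,y,45)])).round(1))
```

```text
43.0 [ 0.5763 -0.0773  0.3116] car [  1.3 -69.7 311.6] t -0.1 op 0.703 F [-1.2 -0.3  0.1]
handle [ 91.91954525  30.01383911 228.10855205] angle 1.6134550719737193 162.25616399626986
-10 [[237.7 102. ]]
-28 [[237.9 116.2]]
-38 [[238. 124.]]
-60 [[238.1 140.7]]
```

View pics/m4.png

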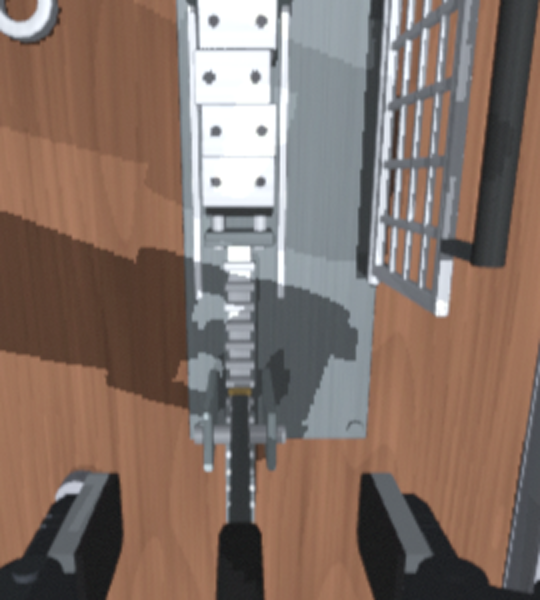

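The pad bears on seg 4, its rods are about half their free length (so pressed in about 9–10 mm), and the row is closed. The lid handle runs along column ~505 on the right, at angle ≈1.61. I'll go there next.

Call:
{"api": "drive_tool", "payload": {
  "steps": [
    [0,3.0,-3.3,0,0.7],
    [0,3.0,-3.3,0,0.7],
    [0,3.1,-3.3,0,0.7],
    [0,0,0,0,0.7],
    [0,0,0,0,0.7],
    [0,0,0,0,0.7]
  ]
}}

```text
time: 43.65
eef_pos: [0.667, 0.0213, 0.3114]
tcp_rot: [-0.5, -0.5, 0.501, -0.5]
contact_force: [-0.5, -0.6, 0.1]
opening: 0.703
```

Run:
```python
from h import *
st();c=snap('wrist','w16')
a=1.613
plan([(*car(85-160*np.cos(a),30)[:2],(66+160*np.sin(a)-15)/1e3,0)])
print(proj(c,np.array([car(92,-15,226),car(92,75,226)])).round())
b=cv2.cvtColor(c['frame'],cv2.COLOR_RGB2GRAY)
# dark bar centre per row
for v in range(60,240,15):
    r=np.where(b[v,180:330]<60)[0]; print(v,(r.min()+180,r.max()+180,len(r)) if len(r) else None)
```

```text
43.65 [0.667  0.0213 0.3114] car [ 91.8  29.  311.4] t -0.1 op 0.703 F [-0.5 -0.6  0.1]
from [0.6669 0.0212 0.3117] -0.1
-> [0.667 0.022 0.211 0.   ]
   [np.float64(3.36), np.float64(0.0), np.float64(-0.03), np.float64(-0.04)]
   [np.float64(3.36), np.float64(0.0), np.float64(-0.03), np.float64(-0.04)]
   [np.float64(3.36), np.float64(0.0), np.float64(-0.03), np.float64(-0.04)]
[[250. 241.]
 [250. 133.]]
60 None
75 None
90 None
105 (np.int64(253), np.int64(256), 4)
120 (np.int64(246), np.int64(258), 13)
135 (np.int64(244), np.int64(262), 19)
150 (np.int64(243), np.int64(286), 30)
165 (np.int64(243), np.int64(289), 24)
180 (np.int64(180), np.int64(287), 38)
195 (np.int64(196), np.int64(283), 21)
210 (np.int64(196), np.int64(283), 22)
225 (np.int64(198), np.int64(257), 15)
```

Call:
{"api": "drive_tool", "payload": {
  "steps": [
    [4,0.1,0,0,0.7],
    [3,0,0,0,0.7],
    [2,0,0,0,0.7],
    [1,0,0,0,0.7],
    [0,0,0,0,0.7],
    [0,0,0,0,0],
    [0,0,0,0,0],
    [0,0,0,0,0],
    [0,0,0,0,0],
    [0,0,0,0,0]
  ],
  "force": 30
}}

```text
time: 44.7
eef_pos: [0.6688, 0.0226, 0.2134]
tcp_rot: [0.5, 0.499, -0.5, 0.501]
contact_force: [-1.6, 0.1, 5.5]
opening: 0.126
```

Call:
{"api": "drive_tool", "payload": {
  "steps": [
    [0,0,0,0,0],
    [0,0,0,0,0]
  ]
}}

```text
time: 44.9
eef_pos: [0.6688, 0.0226, 0.2134]
tcp_rot: [0.5, 0.499, -0.5, 0.501]
contact_force: [-1.1, -0.8, 4.8]
opening: 0.125
```

Run:
```python
from h import *
st(); p=tocar(readout.get_state()['eef_pos']); a0=np.arctan2(0.160,0) ; a0=np.pi/2+np.arcsin((p[0]-85)/160); print(a0)
off=66+160*np.sin(a0)-p[2]; print('off',off)
A=np.linspace(a0,0,26); X=85-160*np.cos(A);Z=66+160*np.sin(A)
for i in range(25): print([round(-(Z[i+1]-Z[i])/10,2),round((X[i+1]-X[i])/10,2)],end=' ')
```

```text
44.9 [0.6688 0.0226 0.2134] car [ 93.6  30.4 213.4] t 0.0 op 0.125 F [-1.1 -0.8  4.8]
1.6243461345582668
off 12.375004289373209
[np.float64(-0.02), np.float64(-1.04)] [np.float64(0.05), np.float64(-1.04)] [np.float64(0.11), np.float64(-1.03)] [np.float64(0.18), np.float64(-1.02)] [np.float64(0.25), np.float64(-1.01)] [np.float64(0.31), np.float64(-0.99)] [np.float64(0.37), np.float64(-0.97)] [np.float64(0.44), np.float64(-0.94)] [np.float64(0.5), np.float64(-0.91)] [np.float64(0.56), np.float64(-0.88)] [np.float64(0.61), np.float64(-0.84)] [np.float64(0.66), np.float64(-0.8)] [np.float64(0.72), np.float64(-0.75)] [np.float64(0.76), np.float64(-0.71)] [np.float64(0.81), np.float64(-0.66)] [np.float64(0.85), np.float64(-0.6)] [np.float64(0.88), np.float64(-0.55)] [np.float64(0.92), np.float64(-0.49)] [np.float64(0.95), np.float64(-0.43)] [np.float64(0.97), np.float64(-0.36)] [np.float64(1.0), np.float64(-0.3)] [np.float64(1.01), np.float64(-0.23)] [np.float64(1.03), np.float64(-0.17)] [np.float64(1.03), np.float64(-0.1)] [np.float64(1.04), np.float64(-0.03)]
```

Call:
{"api": "drive_tool", "payload": {
  "steps": [
    [0,-1.04,0,0,0],
    [0.05,-1.04,0,0,0],
    [0.11,-1.03,0,0,0],
    [0.18,-1.02,0,0,0],
    [0.25,-1.01,0,0,0],
    [0.31,-0.99,0,0,0],
    [0.37,-0.97,0,0,0],
    [0.44,-0.94,0,0,0],
    [0,0,0,0,0]
  ]
}}

```text
time: 45.8
eef_pos: [0.5847, 0.0225, 0.1929]
tcp_rot: [-0.498, -0.502, 0.502, -0.498]
contact_force: [-2.7, -2.5, 2.2]
opening: 0.124
```

Call:
{"api": "drive_tool", "payload": {
  "steps": [
    [0.5,-0.91,0,0,0],
    [0.56,-0.88,0,0,0],
    [0.61,-0.84,0,0,0],
    [0.66,-0.8,0,0,0],
    [0.72,-0.75,0,0,0],
    [0.76,-0.71,0,0,0],
    [0.81,-0.66,0,0,0],
    [0.85,-0.6,0,0,0],
    [0,0,0,0,0]
  ]
}}

```text
time: 46.7
eef_pos: [0.5246, 0.0226, 0.1374]
tcp_rot: [-0.499, -0.501, 0.501, -0.499]
contact_force: [4.7, -1.9, -5.2]
opening: 0.119
```

Run:
```python
from h import *
st(); p=tocar(readout.get_state()['eef_pos']); print(np.arccos((85-p[0])/160),np.hypot(85-p[0],p[2]+12.4-66))
```

```text
46.7 [0.5246 0.0226 0.1374] car [-50.7  30.1 137.4] t 0.0 op 0.119 F [ 4.7 -1.9 -5.2]
0.5584229844320658 159.50482413900127
```

Call:
{"api": "drive_tool", "payload": {
  "steps": [
    [0.88,-0.55,0,0,0],
    [0.92,-0.49,0,0,0],
    [0.95,-0.43,0,0,0],
    [0.97,-0.36,0,0,0],
    [1.0,-0.3,0,0,0],
    [1.0,-0.23,0,0,0],
    [1.0,-0.17,0,0,0],
    [0.8,-0.1,0,0,0],
    [0,0,0,0,0],
    [0,0,0,0,0]
  ]
}}

```text
time: 47.7
eef_pos: [0.5009, 0.0226, 0.0638]
tcp_rot: [0.501, 0.499, -0.499, 0.501]
contact_force: [7.5, -3.4, -3.1]
opening: 0.123
```

Call:
{"api": "drive_tool", "payload": {
  "steps": [
    [0.5,0,0,0,0],
    [0.4,0,0,0,0],
    [0,0,0,0,0],
    [0,0,0,0,0]
  ]
}}

```text
time: 48.1
eef_pos: [0.5007, 0.0227, 0.0558]
tcp_rot: [0.5, 0.5, -0.5, 0.5]
contact_force: [5.5, -1.3, 2.8]
opening: 0.121
```

Call:
{"api": "drive_tool", "payload": {
  "steps": [
    [0.2,0,0,0,0],
    [0.2,0,0,0,0],
    [0,0,0,0,0],
    [0,0,0,0,0]
  ]
}}

```text
time: 48.5
eef_pos: [0.5008, 0.0227, 0.0555]
tcp_rot: [0.499, 0.501, -0.5, 0.5]
contact_force: [-5.8, -2.0, 26.7]
opening: 0.121
```

Call:
{"api": "drive_tool", "payload": {
  "steps": [
    [-0.3,0,0,0,0],
    [0,0,0,0,0.32],
    [0,0,0,0,0.32],
    [0,0,0,0,0.32],
    [0,0,0,0,0.32],
    [-2,0,0,0,0.32],
    [-3,0,0,0,0.32],
    [-4,-1,0,0,0.32],
    [-4,-3,0,0,0.32],
    [-4,-3,0,0,0.5]
  ]
}}

```text
time: 49.5
eef_pos: [0.4287, 0.0229, 0.2253]
tcp_rot: [0.5, 0.501, -0.5, 0.499]
contact_force: [0.5, -0.2, 0.6]
opening: 0.471
```

Call:
{"api": "drive_tool", "payload": {
  "steps": [
    [0,0,-4,0,0.5],
    [0,0,-4,0,0.5],
    [0,0,-4,0,0.5],
    [0,0,-4,0,0.5],
    [0,0,0,0,0.5],
    [0,0,0,0,0.5]
  ]
}}

```text
time: 50.1
eef_pos: [0.4293, 0.1833, 0.2239]
tcp_rot: [0.499, 0.501, -0.5, 0.5]
contact_force: [-0.8, -0.7, -0.1]
opening: 0.498
```

Run:
```python
from h import *
st(); a=snap('side','s9'); b=snap('top','t9')
A=cv2.resize(a['frame'][110:270,190:360,::-1],None,fx=3.2,fy=3.2,interpolation=cv2.INTER_CUBIC)[:512]
B=cv2.resize(b['frame'][120:235,170:440,::-1],None,fx=2.9,fy=2.9,interpolation=cv2.INTER_CUBIC)
h=cv2.resize(b['frame'][145:190,205:285,::-1],None,fx=3,fy=3,interpolation=cv2.INTER_CUBIC)
im=np.zeros((590,800,3),np.uint8); A=cv2.resize(A,(390,367)); im[:367,:390]=A; B=cv2.resize(B,(520,222)); im[367:589,:520]=B; h=cv2.resize(h,(400,225)); im[:225,395:795]=h
cv2.imwrite('pics/fin.png',im)
for x,y,z in [(-75,30,66),(-75,-20,66),(-75,80,66)]: print(proj(a,np.array([car(x,y,z)])).round(1))
```

```text
50.1 [0.4293 0.1833 0.2239] car [-146.3  190.6  223.9] t 0.1 op 0.498 F [-0.8 -0.7 -0.1]
[[246.4 203.9]]
[[253.7 213. ]]
[[239.4 195.4]]
```

View pics/fin.png

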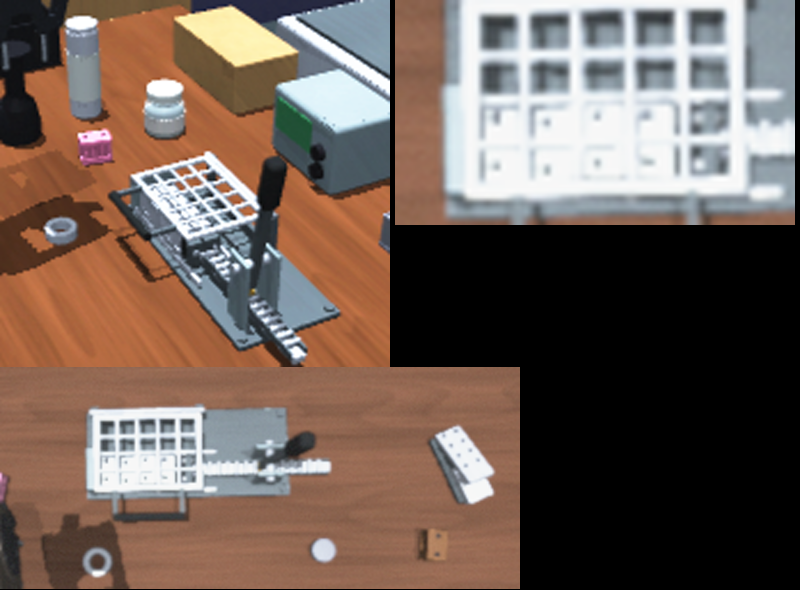

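The lid is level: the handle's middle is seen at about (131,214), against (129,215) predicted for fully shut. The row is closed under it and the bystanders are in place.

```bash
python3 -c "
from plant import sign_off
print(sign_off())"
```

```text
the job is handed in; nothing more can be done
None
```

I loaded all four segments into the lane and closed them up against the end stop. I then clamped them with five one-tooth lever strokes, brought the lid down by its handle and handed the job in. The clock was at about 50 s of the 208 s allowed, and no verdict was given.

My last checks, all from camera pictures and force readings:
- **Row:** it looked closed, upright and square. One segment, the second from the stop, sits about 4 mm off the others across the lane, inside the 8 mm limit. I did not check this more precisely.
- **Pad:** the jaw moved one tooth per stroke in the one stroke I compared closely, and two further strokes came to about 27 mm. After the last stroke the pad looked pressed in about 9–10 mm, judged from the length of its rods. The allowed range is 2 to 17 mm.
- **Lid:** the handle met a hard stop at 27 N. By the arm's reading it was about 2 mm above its nominal shut height, or about 0.01 rad. The final side picture put it within about 1 pixel of fully shut.
- **Other things:** the bystanders in the last picture were where they had been. I did not measure how far any had moved.
- **Disturbances:** none of the segments was seen knocked aside, and I saw no sign of the grip slackening.

The top camera read about 2–3 mm off from the wrist camera. I used the wrist camera's values for the carrier and to correct the segment positions.

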